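# Rinse the empty refill bottles and crate them

### The arm

A 6-joint arm with a two-finger parallel gripper is mounted at the origin on the work surface. World frame = base frame: x ahead of the robot, y to its left, z up, the work surface at z = 0. Lengths are in m, angles in rad, forces in N, time in s.
With the tool pointing down it reaches from about 0.25 to 0.775 m from the base axis. Payload 8.9 kg.
Tool frame: the origin (TCP) lies between the finger pads; the fingertips stand 14 mm ahead of it and the grasp point (between the pads) lies 5 mm behind it; z points along the fingers, y is the line along which they close (so a half turn about z gives the same grasp; the last joint's range is limited). The gripper opens to 85 mm and grips with 20 to 120 N. Pads are 22 mm wide; open, the fingers measure 114 mm over their backs; the gripper's body (76 mm by 85 mm) begins 54 mm behind the grasp point. The pads swing forward as they close: fully open they stand 13 mm farther back than shut.
Start: joints at [1.108, 0.291, -0.153, 1.127, 0, 1.431], TCP at [0.167, 0.498, 0.245] pointing down, gripper open.
Joint ranges: [-2.52, 2.52], [-0.91, 1.74], [-1.3, 1.37], [-1.96, 2.02], [-1.52, 1.47], [-3.14, 3.14]. Speed limits (rad/s): [2.22, 2.22, 2.79, 3.14, 3.14, 3.14].

### API

Orientations are given as a rotation vector (axis times angle).
In Python, from station import r gives the robot as it stands. The module is installed in compiled form; this text tells all that it offers.
- The arm moves only by the tool arm_command, never from a script. Its argument "targets" is a list of rows, each an object with "grip": the opening, from 0 (shut) to 1 (fully open); "translation": the shift along the tool's x, y, z in mm, a list of three; "yaw": the turn about the tool's z in rad. A call has 1 to 10 rows; each row shifts and turns the commanded pose from where the row before left it, along the tool's axes as they then stand; what a row does not reach is not made up. A row lasts 1/8 s, in which the tool goes at most 62.5 mm and 10.7 degrees, less where a joint would pass 70% of its speed; a pose out of reach is approached as far as the arm can. A call with a gripper value outside its range is refused whole. The fingers move at their own pace and stop on an object; "grip_force" is the grip in N (left out, the last holds). Time passes only in rows, so rows that do not move let the fingers close. It gives the time, the measured TCP pose, the force, the opening and the grip force at its end, in the units of the state.
- r.read_state(): the state, without advancing time (a new reading comes with each control period).
- r.capture(name): name is "scene" or "top" or "wrist"; returns the picture (480x640x3 uint8, red, green, blue); there is no depth.
- r.get_calibration(name): a dict with "fovy" (degrees; the focal length in pixels is half the picture's height over the tangent of half this angle, whatever the lens; pixels are square), "cx", "cy" (the principal point, pixels), "T" (4x4, takes a point from camera to world coordinates); the wrist camera has in their place "tool_from_camera" (4x4, takes a point from camera to tool coordinates, whose origin is the TCP and whose axes are the flange's). Camera axes: x right, y down, z forward; pixel columns grow to the right and rows downward; lengths in m; the calibration is good to about 2 mm. The wrist camera is an equidistant fisheye: a pixel r from the principal point sees the ray r / f radians off the axis. A picture is of the moment at which its call begins: read the wrist's pose just before it. get_calibration takes no time and is no camera call.
- r.hand_in(): hands the job in; it is judged then, once.
The state is a dict: "time_s": time; "joints": joint angles; "qd": joint speeds; "tau": joint torques, N m; "tcp_pos": TCP position; "tcp_rot": TCP orientation; "contact_force": force on the tool from outside, world axes, zero at the start; "ft_torque": the same for the moment, N m; "finger_gap": finger opening in m; "grip_force": force on a finger pad.
Only numpy, scipy, OpenCV 4.12 (cv2) and the standard library are available. Lean on these libraries where they do the work, as an engineer would, in place of code of your own. Each camera call takes 0.05 s, during which the arm holds its last target. There are 200 camera calls.

### The job

Rinse the empty refill bottles that are standing there, one at a time: blue softener first, then pink detergent, yellow bleach last so that no bleach gets on the others. Lay each bottle on its side in the cradle with its neck facing the nozzle, let go of it, squeeze the rinse gun's trigger fully for about four seconds and release it, then stand the bottle upright in a free cell of the grey crate, one bottle per cell. Never pull the trigger without a bottle in the cradle, and leave the other things where they are.

Things in the scene. Friction and masses are not known exactly. Their poses are not given: they have to be found in the camera images.
- softener: blue fabric-softener bottle: blue empty capless refill bottle with white label band: round body 58 mm in diameter up to 114 mm, then shoulder, neck 27 mm in diameter from 142 mm to the mouth at 165 mm; about 100 g, centre of mass 45 mm from the foot. Origin: centre of the underside; z towards the mouth. Starts upright on the worktop at the left; may be absent
- detergent: pink detergent bottle: pink empty capless refill bottle with white label band: round body 58 mm in diameter up to 114 mm, then shoulder, neck 27 mm in diameter from 142 mm to the mouth at 165 mm; about 100 g, centre of mass 45 mm from the foot. Origin: centre of the underside; z towards the mouth. Starts upright on the worktop at the left; may be absent
- bleach: yellow bleach bottle: yellow empty capless refill bottle with white label band: round body 58 mm in diameter up to 114 mm, then shoulder, neck 27 mm in diameter from 142 mm to the mouth at 165 mm; about 100 g, centre of mass 45 mm from the foot. Origin: centre of the underside; z towards the mouth. Starts upright on the worktop at the left; may be absent
- softener_mouth (a point): centre of the blue fabric-softener bottle's mouth, 165 mm from its origin along z
- detergent_mouth (a point): centre of the pink detergent bottle's mouth, 165 mm from its origin along z
- bleach_mouth (a point): centre of the yellow bleach bottle's mouth, 165 mm from its origin along z
- station: fixed rinsing station: white drip tray 240 x 320 mm (x, y), rim 22 mm high, its middle 20 mm to -x and 15 mm to +y of the origin (on the worktop); a steel cradle (two V saddles and a foot stop) and a blue rinse gun clamped flat on its side at the lying bottle's height, handle towards -x; a chrome standpipe ends the handle. Station y runs along the cradle from foot stop to gun, z is up
- cradle (a point): where a lying bottle's foot centre belongs: on its axis, 85 mm above the worktop, 3 mm from the foot stop plate (34 mm wide, up to the axis); the bottle points along station +y and may lie up to 20 mm nearer the nozzle. The V saddles (90 degrees, 8 mm thick, arms ending 9 mm below the axis and 36 mm either side) stand 18 and 70 mm from here along y; free beyond them towards the neck
- nozzle (a point): tip of the gun's brass nozzle, on the same axis, 185 mm from 'cradle' along station y (a bottle at the foot stop has its mouth 20 mm from it)
- handle (a point): point on the mid line of the gun's blue handle, level with trigger_pad along station x, 85 mm above the worktop; the handle is a bar 125 mm along station x, 24 mm wide along y, 28 mm thick; free from above and on both sides
- trigger_pad (a point): middle of the red trigger where one presses, 85 mm above the worktop, 36 mm from the handle's mid line on its -y side at rest; the trigger is 10 mm thick along y, 20 mm high, 82 mm long along x, its x axis turning with it: along station x, square to a lying bottle, at rest. Over trigger and handle together it measures 53 mm across y at rest, 37 mm when squeezed
- trigger (a joint): angle of the trigger about its upright hinge near the barrel, 65 mm from the pad: 0 at rest, grows as the trigger is drawn towards the handle (station +y), 0.24 fully squeezed (pad moves 15 mm). Sprung: about 3.5 N at the start and 9 N fully squeezed, and it returns by itself
- crate: grey divided crate, fixed, 184 x 184 mm, 52 mm high, outer walls and the two crossing dividers 4 mm thick, floor 4 mm; four cells of 86 mm. Origin: centre of its underside, sides along its x and y. A jar stands in one cell
- cell0 (a point): centre of the floor of the crate's cell at its - x, - y
- cell1 (a point): centre of the floor of the crate's cell at its + x, - y
- cell2 (a point): centre of the floor of the crate's cell at its - x, + y
- cell3 (a point): centre of the floor of the crate's cell at its + x, + y
- jar: bystander: white jar with green lid, 62 mm in diameter, 78 mm high, standing in one of the crate's cells; origin: centre of its underside
- scoop: bystander: clear measuring cup, 68 mm in diameter, 60 mm high, beyond the station; origin: centre of its underside
- brush: bystander: scrubbing brush, 55 x 150 x 40 mm, beyond the station; origin: centre of its underside
- sponge: bystander: yellow and green sponge, 90 x 60 x 34 mm; origin: centre of its underside
- tin: bystander: steel tin with red lid, 93 mm in diameter, 62 mm high, beyond the crate; origin: centre of its underside

How it is judged:
On the way, in this order (a step that is already met when the one before it is completed fails the run):
1. the blue fabric-softener bottle lies in the cradle, neck to the nozzle, let go, with the trigger at rest (distance between softener_mouth and nozzle below 0.04 m and angle between the z axis of softener and the y axis of station, either way round below 0.15 rad and angle between the x axis of trigger_pad and the z axis of softener, either way round above 1.5 rad and contact force between softener and the fingers below 0.3 N), for 0.2 s.
2. the trigger is squeezed (turned 0.18 rad or more from square to the bottle, for 3 s) while the blue fabric-softener bottle lies there (distance between softener_mouth and nozzle below 0.04 m and angle between the z axis of softener and the y axis of station, either way round below 0.15 rad and angle between the x axis of trigger_pad and the z axis of softener, either way round below 1.39 rad), for 3 s.
3. the pink detergent bottle lies in the cradle, neck to the nozzle, let go, with the trigger at rest (distance between detergent_mouth and nozzle below 0.04 m and angle between the z axis of detergent and the y axis of station, either way round below 0.15 rad and angle between the x axis of trigger_pad and the z axis of detergent, either way round above 1.5 rad and contact force between detergent and the fingers below 0.3 N), for 0.2 s.
4. the trigger is squeezed (turned 0.18 rad or more from square to the bottle, for 3 s) while the pink detergent bottle lies there (distance between detergent_mouth and nozzle below 0.04 m and angle between the z axis of detergent and the y axis of station, either way round below 0.15 rad and angle between the x axis of trigger_pad and the z axis of detergent, either way round below 1.39 rad), for 3 s.
5. the yellow bleach bottle lies in the cradle, neck to the nozzle, let go, with the trigger at rest (distance between bleach_mouth and nozzle below 0.04 m and angle between the z axis of bleach and the y axis of station, either way round below 0.15 rad and angle between the x axis of trigger_pad and the z axis of bleach, either way round above 1.5 rad and contact force between bleach and the fingers below 0.3 N), for 0.2 s.
6. the trigger is squeezed (turned 0.18 rad or more from square to the bottle, for 3 s) while the yellow bleach bottle lies there (distance between bleach_mouth and nozzle below 0.04 m and angle between the z axis of bleach and the y axis of station, either way round below 0.15 rad and angle between the x axis of trigger_pad and the z axis of bleach, either way round below 1.39 rad), for 3 s.
At the end, for the whole second after the job is handed in: every bottle that is present stands in a crate cell of its own: foot within 30 mm of the cell's centre and on the crate's floor (within 15 mm of its underside), upright within 0.12 rad, at rest; the trigger is back at rest (below 0.04 rad) ((horizontal distance between softener and cell0 below 0.03 m or horizontal distance between softener and cell1 below 0.03 m or horizontal distance between softener and cell2 below 0.03 m or horizontal distance between softener and cell3 below 0.03 m) and z of each of softener, detergent, bleach in the frame of crate below 0.015 m and angle between each of softener, detergent, bleach's own z axis and vertical below 0.12 rad and linear speed of each of softener, detergent, bleach below 0.03 m/s and (horizontal distance between detergent and cell0 below 0.03 m or horizontal distance between detergent and cell1 below 0.03 m or horizontal distance between detergent and cell2 below 0.03 m or horizontal distance between detergent and cell3 below 0.03 m) and (horizontal distance between bleach and cell0 below 0.03 m or horizontal distance between bleach and cell1 below 0.03 m or horizontal distance between bleach and cell2 below 0.03 m or horizontal distance between bleach and cell3 below 0.03 m) and value of joint trigger below 0.04 rad); the robot touches nothing.
It fails at once if the trigger is squeezed (beyond 0.1 rad) with no bottle in the cradle (every bottle's mouth more than 0.17 m from the nozzle) (value of joint trigger above 0.1 rad and distance between each of softener_mouth, detergent_mouth, bleach_mouth and nozzle above 0.17 m).
It fails at once if a bystander is shifted by more than 50 mm (distance of any of jar, scoop, brush, sponge, tin from where it was at the start of the episode above 0.05 m).
Of softener, detergent, bleach only 2 to 3 are there at a start; the rules pass over those that are not, and their reading is None.
At some moment in a run one of softener, detergent, bleach may be knocked a few centimetres aside while the robot is not near it.
It also fails if it takes over 210 s, if anything falls off the work surface, if the arm or the gripper's body presses on something with over 40 N, if the wrist force passes 120 N, or if a joint passes its speed limit or range.

## Working session

There is one attempt and no reset: what is moved stays moved. The work goes in short steps, Python scripts to look and compute and a tool call to move; the robot and the scene stay as the last step left them, time stands still between calls to the robot, and variables do not carry over. Pictures are saved under pics/ and viewed, at most 14 in all, crops included, and the job is handed in when it is done.

Besides the shell and the picture viewer there is one more tool, called as a command line: name --argument value ..., lists and objects as JSON in quotes. arm_command: Moves the arm, as the interface text tells. Its arguments: {"type":"object","properties":{"targets":{"type":"array","items":{"type":"object","properties":{"grip":{"type":"number"},"translation":{"type":"array","items":{"type":"number"}},"yaw":{"type":"number"}}}},"grip_force":{"type":"number"}},"required":["targets"]}

```bash
mkdir -p pics; python3 - <<'E'
from station import r
import cv2,numpy as np
np.set_printoptions(precision=4,suppress=True)
s=r.read_state();print(s['time_s'],s['tcp_pos'],s['tcp_rot'],s['finger_gap'])
for n in("scene","top"):
    cv2.imwrite(f"pics/{n}0.png",r.capture(n)[:,:,::-1]);c=r.get_calibration(n);print(n,c)
print(r.get_calibration("wrist"))
E
```

```text
0.0 [0.1669 0.4973 0.2447] [-0.5064 -3.1001  0.002 ] 0.08556667372685436
scene {'fovy': 51.434320861694054, 'cx': 317.53663394985466, 'cy': 245.3808093909623, 'T': array([[-0.2379,  0.7226, -0.649 ,  1.2441],
       [ 0.9713,  0.1819, -0.1535,  0.1194],
       [ 0.0071, -0.6669, -0.7451,  0.8895],
       [ 0.    ,  0.    ,  0.    ,  1.    ]])}
top {'fovy': 47.35882229813697, 'cx': 312.0360238993508, 'cy': 239.3382223118145, 'T': array([[-0.0195, -0.9881,  0.1526,  0.4061],
       [-0.9997,  0.0214,  0.0104, -0.0437],
       [-0.0136, -0.1523, -0.9882,  1.2055],
       [ 0.    ,  0.    ,  0.    ,  1.    ]])}
{'fovy': 65.70646984690485, 'cx': 316.147458236704, 'cy': 248.70158391193632, 'tool_from_camera': array([[ 0.0016, -0.9525, -0.3044,  0.0791],
       [ 1.    ,  0.0013,  0.001 , -0.0003],
       [-0.0006, -0.3044,  0.9525, -0.129 ],
       [ 0.    ,  0.    ,  0.    ,  1.    ]])}
```

View pics/top0.png

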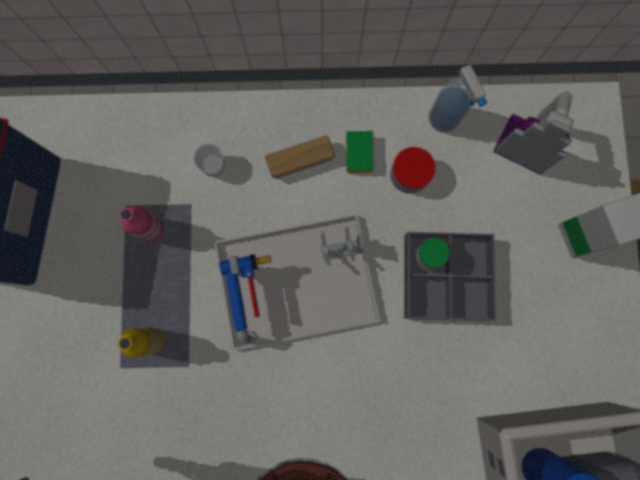

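View pics/scene0.png

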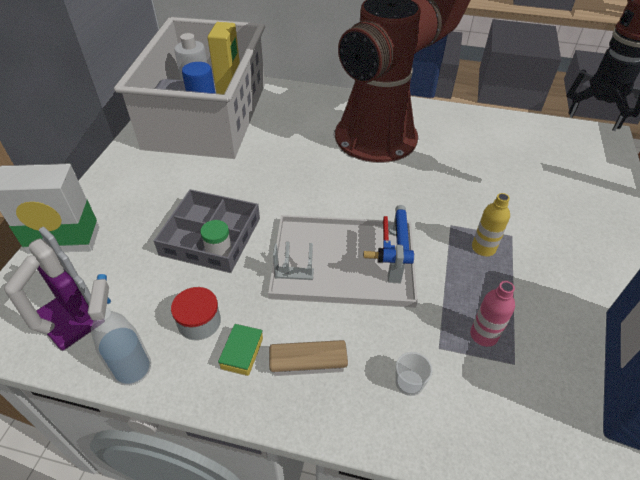

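Top: pink mouth ≈(127,212), yellow mouth ≈(126,347), no blue bottle on the mat; the gun is at (240,290), the cradle at (343,245) and the crate at (450,277) with the jar in its upper-left cell. The scene view agrees. I'll take closer crops.

```bash
python3 - <<'E'
import cv2
a=cv2.imread("pics/top0.png");b=cv2.imread("pics/scene0.png")
cv2.imwrite("pics/topst.png",cv2.resize(a[208:356,205:395],None,fx=4,fy=4,interpolation=cv2.INTER_CUBIC))
cv2.imwrite("pics/scst.png",cv2.resize(b[180:320,260:435],None,fx=4,fy=4,interpolation=cv2.INTER_CUBIC))
E
```

```text
(no output)
```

View pics/topst.png

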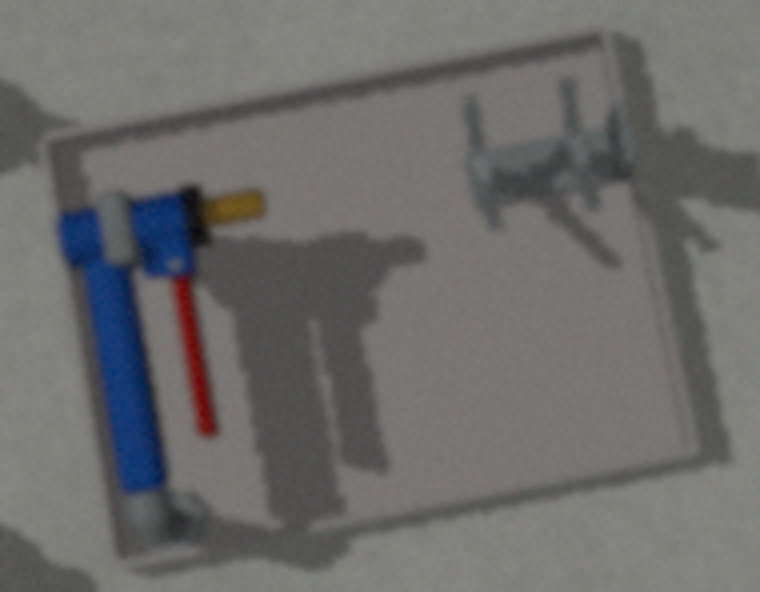

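View pics/scst.png

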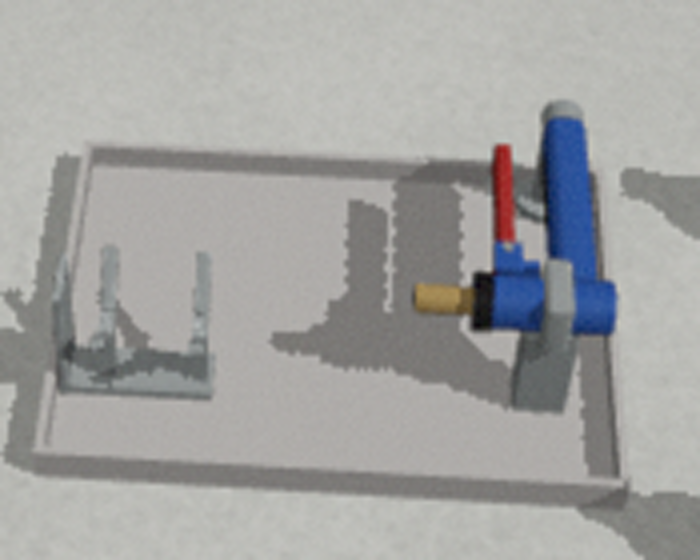

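Station pixels were read from both crops: nozzle tip at top crop (263,203) and scene crop (413,297), saddle arm tips, tray rim corners and trigger ends. Next I fit the poses.

```bash
cat > h.py <<'E'
import numpy as np
from station import r
np.set_printoptions(precision=4,suppress=True)
def cal(n):
    c=r.get_calibration(n);return c,240/np.tan(np.radians(c['fovy']/2))
def proj(n,P):
    c,f=cal(n);P=np.atleast_2d(P);p=(P-c['T'][:3,3])@c['T'][:3,:3]
    return np.c_[c['cx']+f*p[:,0]/p[:,2],c['cy']+f*p[:,1]/p[:,2]]
def ray(n,u,v,z):
    c,f=cal(n);d=c['T'][:3,:3]@[(u-c['cx'])/f,(v-c['cy'])/f,1];o=c['T'][:3,3]
    return o+d*(z-o[2])/d[2]
E
python3 - <<'E'
from h import *
from scipy.optimize import least_squares
t=lambda x,y:(205+x/4,208+y/4); s=lambda x,y:(260+x/4,180+y/4)
M=[(0,.185,.085),(.036,.070,.076),(-.036,.070,.076),(.036,.018,.076),(-.036,.018,.076)]
pt=[t(263,203),t(470,97),t(495,227),t(567,80),t(593,205)]
ps=[s(413,297),s(204,253),s(109,246)];Ms=[M[0],M[2],M[4]]
def W(q,m):
    c,n=np.cos(q[2]),np.sin(q[2]);m=np.array(m);return np.c_[q[0]+c*m[:,0]-n*m[:,1],q[1]+n*m[:,0]+c*m[:,1],m[:,2]]
f=lambda q:np.r_[(proj("top",W(q,M))-pt).ravel(),(proj("scene",W(q,Ms))-ps).ravel()]
o=least_squares(f,[.5,-.1,.2],loss='soft_l1');print("cradle",o.x);print(f(o.x).reshape(-1,2))
print("nozzle",W(o.x,[M[0]]))
C=[ray("top",*t(*p),.022) for p in((48,142),(606,33),(722,458),(125,562))]
print("tray",np.array(C),"mid",np.mean(C,0))
print("trig top",ray("top",*t(180,278),.095),ray("top",*t(208,435),.095),"scene",ray("scene",*s(507,240),.095),ray("scene",*s(503,147),.095))
print("handle",ray("top",*t(108,265),.099),ray("top",*t(143,490),.099),"sc",ray("scene",*s(563,118),.099),ray("scene",*s(575,270),.099))
print("pink",ray("top",127,212,.165),ray("scene",505.5,288,.165))
print("yel",ray("top",126,347,.165),ray("scene",503,198,.165))
for p in((405,234),(494,235),(495,320),(405,320)):print("crate",ray("top",*p,.052))
for p in((190,192),(260,210),(222,268),(157,238)):print("crate sc",ray("scene",*p,.052))
E
```

```text
cradle [ 0.5742 -0.1282  0.1751]
[[ 0.0511 -0.71  ]
 [-0.4729 -1.1115]
 [ 0.0925 -0.021 ]
 [-0.3716 -1.6528]
 [ 0.1736  0.6165]
 [-0.0037 -0.8157]
 [-0.1513 -2.2427]
 [ 0.1523 -1.7354]]
nozzle [[0.5419 0.0539 0.085 ]]
tray [[ 0.5841  0.1771  0.022 ]
 [ 0.6381 -0.13    0.022 ]
 [ 0.4059 -0.1845  0.022 ]
 [ 0.3575  0.1345  0.022 ]] mid [ 0.4964 -0.0007  0.022 ]
trig top [0.5018 0.0957 0.095 ] [0.4224 0.0818 0.095 ] scene [0.5003 0.0972 0.095 ] [0.4301 0.0845 0.095 ]
handle [0.5088 0.1318 0.099 ] [0.3958 0.114  0.099 ] sc [0.4026 0.1144 0.099 ] [0.5167 0.1356 0.099 ]
pink [0.6284 0.3266 0.165 ] [0.6306 0.3264 0.165 ]
yel [0.37   0.3202 0.165 ] [0.3839 0.3229 0.165 ]
crate [ 0.5914 -0.2298  0.052 ]
crate [ 0.5852 -0.4185  0.052 ]
crate [ 0.4066 -0.408   0.052 ]
crate [ 0.4103 -0.2216  0.052 ]
crate sc [ 0.4189 -0.4033  0.052 ]
crate sc [ 0.4374 -0.2145  0.052 ]
crate sc [ 0.6288 -0.238   0.052 ]
crate sc [ 0.582  -0.4133  0.052 ]
```

```bash
python3 - <<'E'
import cv2,numpy as np
a=cv2.imread("pics/top0.png");b=cv2.imread("pics/scene0.png")
z=lambda i,y,x:cv2.resize(i[y:y+58,x:x+76],(390,298),interpolation=cv2.INTER_CUBIC)
cv2.imwrite("pics/bot.png",np.vstack([np.hstack([z(a,195,105),z(a,315,105)]),np.hstack([z(b,270,460),z(b,180,460)])]))
E
```

```text
(no output)
```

View pics/bot.png

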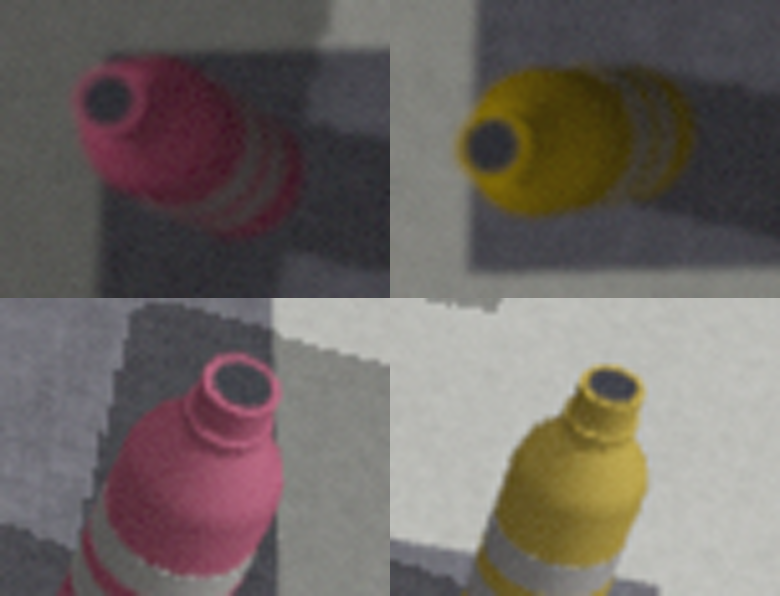

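Mouth centres: pink top (125.9,214.5), scene (507.4,286.4); yellow top (124.5,343.5), scene (503.3,196.8).

```bash
cat >> h.py <<'E'
def st():
    s=r.read_state();from scipy.spatial.transform import Rotation as R
    m=R.from_rotvec(s['tcp_rot']).as_matrix();print("t",s['time_s'],"tcp",s['tcp_pos'],"x-ang",np.degrees(np.arctan2(m[1,0],m[0,0])),"gap",s['finger_gap'],"F",s['contact_force'],"q",s['joints']);return s,m
def go(x,y,z):
    s,m=st();print("shift mm",1000*m.T@(np.array([x,y,z])-s['tcp_pos']))
E
python3 - <<'E'
from h import *
print("pink",ray("top",125.9,214.5,.165),ray("scene",507.4,286.4,.165))
print("yel",ray("top",124.5,343.5,.165),ray("scene",503.3,196.8,.165))
E
```

```text
pink [0.6235 0.3286 0.165 ] [0.626  0.3298 0.165 ]
yel [0.3765 0.3232 0.165 ] [0.3798 0.3235 0.165 ]
```

arm_command --targets '[{"grip": 1, "translation": [0, 0, 0], "yaw": 0.178}, {"grip": 1, "translation": [0, 0, 0], "yaw": 0.178}, {"grip": 1, "translation": [0, 0, 0], "yaw": 0.178}, {"grip": 1, "translation": [0, 0, 0], "yaw": 0.178}, {"grip": 1, "translation": [0, 0, 0], "yaw": 0.178}, {"grip": 1, "translation": [0, 0, 0], "yaw": 0.178}, {"grip": 1, "translation": [0, 0, 0], "yaw": 0}]' --grip_force 60

```text
time_s: 0.98
tcp_pos: [0.1669, 0.4975, 0.245]
tcp_rot: [2.012, 2.412, -0.001]
contact_force: [0.1, 0.0, 0.7]
finger_gap: 0.0855
grip_force: 0.0
```

```bash
python3 - <<'E'
from h import *
go(.45,.28,.245);go(.625,.329,.245)
E
```

```text
t 0.975 tcp [0.1669 0.4975 0.245 ] x-ang 100.32409807243329 gap 0.08545513474180737 F [0.1    0.0293 0.6583] q [ 1.1077  0.291  -0.1538  1.1267 -0.      2.4983]
shift mm [-264.7305  239.4982    0.0583]
t 0.975 tcp [0.1669 0.4975 0.245 ] x-ang 100.32409807243329 gap 0.08545513474180737 F [0.1    0.0293 0.6583] q [ 1.1077  0.291  -0.1538  1.1267 -0.      2.4983]
shift mm [-247.8866  420.4465   -0.0232]
```

arm_command --targets '[{"grip": 1, "translation": [-44.2, 40, 0], "yaw": 0}, {"grip": 1, "translation": [-44.2, 40, 0], "yaw": 0}, {"grip": 1, "translation": [-44.2, 40, 0], "yaw": 0}, {"grip": 1, "translation": [-44.2, 40, 0], "yaw": 0}, {"grip": 1, "translation": [-44.2, 40, 0], "yaw": 0}, {"grip": 1, "translation": [-44.2, 40, 0], "yaw": 0}, {"grip": 1, "translation": [4.2, 45.2, 0], "yaw": 0}, {"grip": 1, "translation": [4.2, 45.2, 0], "yaw": 0}, {"grip": 1, "translation": [4.2, 45.2, 0], "yaw": 0}, {"grip": 1, "translation": [4.2, 45.2, 0], "yaw": 0}]'

```text
time_s: 2.22
tcp_pos: [0.6266, 0.3284, 0.245]
tcp_rot: [-2.008, -2.416, 0.0]
contact_force: [0.9, 0.4, -0.7]
finger_gap: 0.0854
grip_force: 0.0
```

```bash
python3 - <<'E'
from h import *
import cv2
go(.625,.329,.155)
cv2.imwrite("pics/w1.png",r.capture("wrist")[:,:,::-1])
E
```

```text
t 2.225 tcp [0.6266 0.3284 0.245 ] x-ang 100.52919061134189 gap 0.08542842820458094 F [ 0.9151  0.4216 -0.6538] q [0.3794 0.6648 0.4475 1.3536 0.     1.7665]
shift mm [ 0.9092 -1.4823 90.0232]
```

View pics/w1.png

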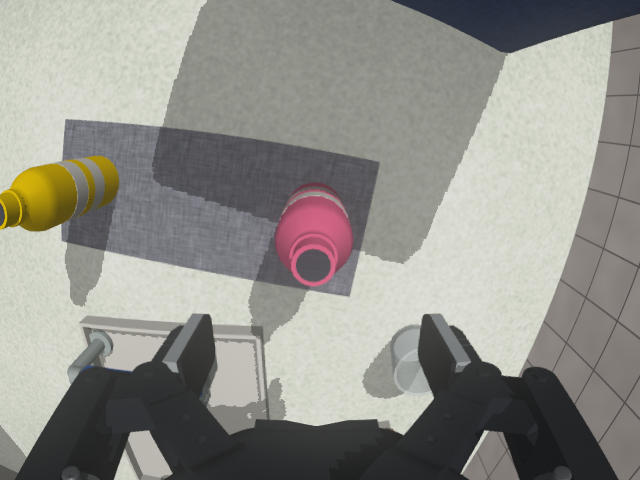

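Pink mouth at (314,264), centred between the fingers, consistent with the estimate. Descend and grip.

arm_command --targets '[{"grip": 1, "translation": [2, -1.5, 45], "yaw": 0}, {"grip": 1, "translation": [0, 0, 30], "yaw": 0}, {"grip": 1, "translation": [0, 0, 14], "yaw": 0}, {"grip": 0, "translation": [0, 0, 0], "yaw": 0}, {"grip": 0, "translation": [0, 0, 0], "yaw": 0}, {"grip": 0, "translation": [0, 0, 0], "yaw": 0}, {"grip": 0, "translation": [0, 0, 0], "yaw": 0}, {"grip": 0, "translation": [0, 0, 0], "yaw": 0}, {"grip": 0, "translation": [0, 0, 0], "yaw": 0}, {"grip": 0, "translation": [0, 0, 0], "yaw": 0}]' --grip_force 60

```text
time_s: 3.52
tcp_pos: [0.6244, 0.3303, 0.1579]
tcp_rot: [2.013, 2.41, 0.004]
contact_force: [1.2, 0.5, 6.5]
finger_gap: 0.025
grip_force: 59.2
```

```bash
python3 - <<'E'
from h import *
go(.525,.225,.200)
E
```

```text
t 3.525 tcp [0.6244 0.3303 0.1579] x-ang 100.26698718763875 gap 0.025027292529225413 F [1.202  0.4533 6.5167] q [ 0.3831  0.6917  0.2699  1.1462 -0.      1.7747]
shift mm [ -85.8325 -116.4351  -42.4609]
```

```bash
python3 - <<'E'
from h import *
for z in(0,.1,.2,.3): print(z,ray("top",60,157,z),ray("top",22,283,z),ray("scene",606,425,z),ray("scene",640,270,z))
E
```

```text
0 [0.7961 0.544  0.    ] [0.5082 0.6141 0.    ] [0.7671 0.5493 0.    ] [ 0.3617  0.676  -0.    ]
0.1 [0.7637 0.4953 0.1   ] [0.4997 0.5595 0.1   ] [0.8207 0.501  0.1   ] [0.4609 0.6134 0.1   ]
0.2 [0.7314 0.4465 0.2   ] [0.4913 0.5049 0.2   ] [0.8743 0.4526 0.2   ] [0.5601 0.5509 0.2   ]
0.3 [0.699  0.3978 0.3   ] [0.4828 0.4504 0.3   ] [0.928  0.4043 0.3   ] [0.6593 0.4883 0.3   ]
```

arm_command --targets '[{"grip": 0, "translation": [0, 0, -45], "yaw": 0}, {"grip": 0, "translation": [-35, -39, 0], "yaw": 0}, {"grip": 0, "translation": [-35, -39, 0], "yaw": 0}, {"grip": 0, "translation": [-25, -38, 0], "yaw": 0}, {"grip": 0, "translation": [0, 0, 20], "yaw": 0}, {"grip": 0, "translation": [0, 0, 15], "yaw": 0}, {"grip": 0, "translation": [0, 0, 0], "yaw": 0}]' --grip_force 60

```text
time_s: 4.4
tcp_pos: [0.5257, 0.2158, 0.1652]
tcp_rot: [-2.013, -2.41, 0.003]
contact_force: [-0.4, 0.8, -0.6]
finger_gap: 0.025
grip_force: 59.6
```

arm_command --targets '[{"grip": 0, "translation": [0, 0, 7], "yaw": 0}, {"grip": 0, "translation": [0, 0, 1], "yaw": 0}, {"grip": 0, "translation": [20, 0, 0], "yaw": 0}, {"grip": 0, "translation": [20, 0, 0], "yaw": 0}, {"grip": 0, "translation": [20, 0, 3], "yaw": 0}, {"grip": 0, "translation": [20, 0, 4], "yaw": 0}, {"grip": 0, "translation": [0, 0, 0], "yaw": 0}]' --grip_force 25

```text
time_s: 5.28
tcp_pos: [0.5141, 0.2979, 0.1548]
tcp_rot: [2.009, 2.411, 0.011]
contact_force: [-1.5, 0.2, 24.0]
finger_gap: 0.0247
grip_force: 72.4
```

```bash
python3 - <<'E'
from h import *
import cv2
st()
cv2.imwrite("pics/s2.png",cv2.resize(r.capture("scene")[150:390,320:640,::-1],None,fx=2,fy=2))
E
```

```text
t 5.275 tcp [0.5141 0.2979 0.1548] x-ang 100.39837036566065 gap 0.024683505237674614 F [-1.479   0.2332 23.955 ] q [ 0.4022  0.4761 -0.1196  0.9674  0.0001  1.7915]
```

View pics/s2.png

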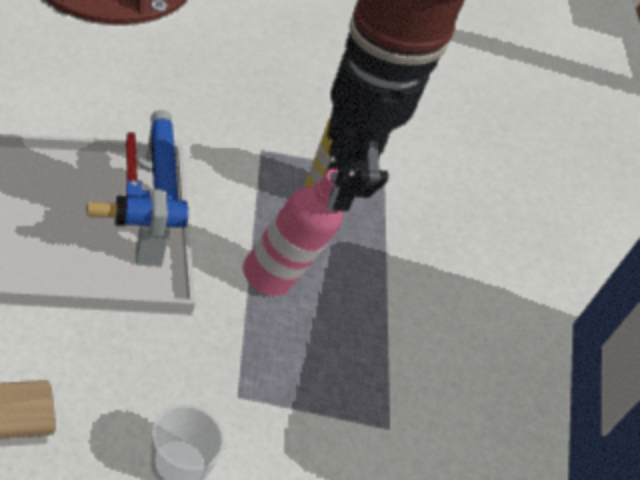

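The bottle is tilting about 30° as planned, held at the neck. Continue the arc.

arm_command --targets '[{"grip": 0, "translation": [18, 0, 4], "yaw": 0}, {"grip": 0, "translation": [18, 0, 10], "yaw": 0}, {"grip": 0, "translation": [15, 0, 12], "yaw": 0}, {"grip": 0, "translation": [15, 0, 15], "yaw": 0}, {"grip": 0, "translation": [11, 0, 17], "yaw": 0}, {"grip": 0, "translation": [11, 0, 17], "yaw": 0}, {"grip": 0, "translation": [8, 0, 17], "yaw": 0}, {"grip": 0, "translation": [4, 0, 15], "yaw": 0}, {"grip": 0, "translation": [0, 0, 0], "yaw": 0}]' --grip_force 25

```text
time_s: 6.45
tcp_pos: [0.4935, 0.3939, 0.0437]
tcp_rot: [-2.012, -2.412, 0.001]
contact_force: [-1.4, 1.3, 3.2]
finger_gap: 0.0248
grip_force: 89.7
```

```bash
python3 - <<'E'
from h import *
import cv2
st()
cv2.imwrite("pics/s3.png",cv2.resize(r.capture("scene")[150:390,320:640,::-1],None,fx=2,fy=2))
E
```

```text
t 6.45 tcp [0.4935 0.3939 0.0437] x-ang 100.33852782726186 gap 0.024798387397894178 F [-1.408   1.2924  3.2184] q [ 0.5578  0.6568 -0.1232  0.7915  0.0002  1.9482]
```

View pics/s3.png

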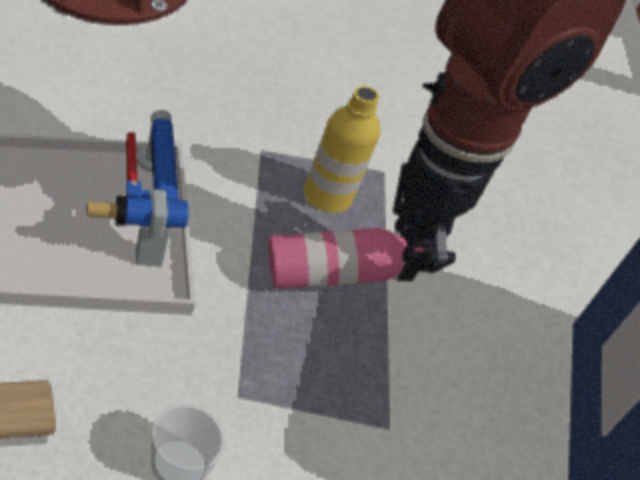

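Bottle is almost flat. Settle it, loosen slightly, regrip at its axis height with high force.

arm_command --targets '[{"grip": 0, "translation": [2, 0, 8], "yaw": 0}, {"grip": 0.45, "translation": [0, 0, 0], "yaw": 0}, {"grip": 0.45, "translation": [0, 0, 0], "yaw": 0}, {"grip": 0.45, "translation": [0, 0, 7], "yaw": 0}, {"grip": 0.45, "translation": [0, 0, 0], "yaw": 0}, {"grip": 0, "translation": [0, 0, 0], "yaw": 0}, {"grip": 0, "translation": [0, 0, 0], "yaw": 0}, {"grip": 0, "translation": [0, 0, 0], "yaw": 0}, {"grip": 0, "translation": [0, 0, 0], "yaw": 0}]' --grip_force 120

```text
time_s: 7.62
tcp_pos: [0.494, 0.3948, 0.0295]
tcp_rot: [2.014, 2.411, 0.0]
contact_force: [-0.1, -0.9, 3.5]
finger_gap: 0.0235
grip_force: 117.6
```

arm_command --targets '[{"grip": 0, "translation": [0, 0, -30], "yaw": 0}, {"grip": 0, "translation": [0, 0, -40], "yaw": 0}, {"grip": 0, "translation": [0, 0, -40], "yaw": 0}, {"grip": 0, "translation": [0, 0, -40], "yaw": 0}, {"grip": 0, "translation": [0, 0, -20], "yaw": 0}, {"grip": 0, "translation": [0, 0, 0], "yaw": 0}]'

```text
time_s: 8.38
tcp_pos: [0.4946, 0.3955, 0.2005]
tcp_rot: [2.014, 2.411, 0.004]
contact_force: [0.6, 0.7, -1.9]
finger_gap: 0.0238
grip_force: 117.9
```

```bash
python3 - <<'E'
from h import *
import cv2
st()
cv2.imwrite("pics/s4.png",np.vstack([r.capture("scene")[100:340,240:640,::-1],r.capture("wrist")[120:360,120:520,::-1]]))
E
```

```text
t 8.375 tcp [0.4946 0.3955 0.2005] x-ang 100.26029516667538 gap 0.023760793796867064 F [ 0.6428  0.7417 -1.9325] q [0.559  0.5207 0.0803 1.1276 0.0003 1.9507]
```

View pics/s4.png

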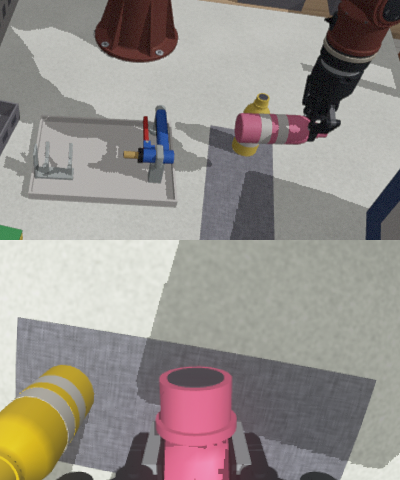

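```bash
python3 - <<'E'
from h import *
d=np.array([np.cos(np.radians(100.3)),np.sin(np.radians(100.3)),0])
T=np.array([.4946,.3955,.197])
for a in(-.153,-.143,-.133,0,.012,.022,.032):print(a,proj("scene",T+a*d)-[240,100])
E
python3 - <<'E'
import cv2
a=cv2.imread("pics/s4.png")[:240][90:165,215:345]
cv2.imwrite("pics/s4z.png",cv2.resize(a,None,fx=6,fy=6,interpolation=cv2.INTER_CUBIC))
E
```

```text
-0.153 [[226.609  126.1976]]
-0.143 [[231.8172 126.4475]]
-0.133 [[237.0293 126.6976]]
0 [[306.7108 130.0416]]
0.012 [[313.0311 130.3449]]
0.022 [[318.3022 130.5979]]
0.032 [[323.5772 130.851 ]]
```

View pics/s4z.png

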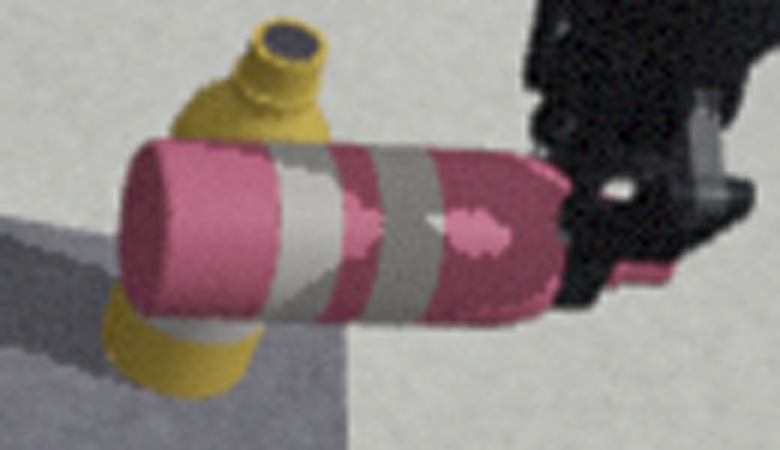

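Bottle horizontal: foot ≈132 mm behind TCP, mouth ≈33 mm ahead. Plan the cradle move.

```bash
python3 - <<'E'
from h import *
go(.550,.008,.24)
E
```

```text
t 8.475 tcp [0.4934 0.3947 0.1981] x-ang 100.25709968334034 gap 0.02379479468123448 F [ 0.2831  0.1684 -1.5294] q [0.5589 0.5228 0.0774 1.1268 0.0002 1.9507]
shift mm [-390.5734  -13.2271  -41.7285]
```

arm_command --targets '[{"grip": 0, "translation": [0, 0, -42], "yaw": 0}, {"grip": 0, "translation": [-40, -1.5, 0], "yaw": 0}, {"grip": 0, "translation": [-50, -2, 0], "yaw": 0}, {"grip": 0, "translation": [-50, -2, 0], "yaw": 0}, {"grip": 0, "translation": [-50, -2, 0], "yaw": 0}, {"grip": 0, "translation": [-50, -2, 0], "yaw": 0}, {"grip": 0, "translation": [-50, -2, 0], "yaw": 0}, {"grip": 0, "translation": [-50, -1.5, 0], "yaw": 0}, {"grip": 0, "translation": [-50, 0, 0], "yaw": 0}, {"grip": 0, "translation": [0, 0, 0], "yaw": 0}]'

```text
time_s: 9.72
tcp_pos: [0.5503, 0.0058, 0.2395]
tcp_rot: [-2.018, -2.406, 0.003]
contact_force: [0.0, 0.7, -1.8]
finger_gap: 0.0237
grip_force: 118.3
```

```bash
python3 - <<'E'
from h import *
import cv2
go(.550,.008,.125)
cv2.imwrite("pics/t5.png",np.hstack([cv2.resize(r.capture("top")[208:356,215:395,::-1],None,fx=2,fy=2),cv2.resize(r.capture("scene")[140:288,255:435,::-1],None,fx=2,fy=2)]))
E
```

```text
t 9.725 tcp [0.5503 0.0058 0.2395] x-ang 100.0146676650068 gap 0.02366823090696653 F [ 0.0436  0.7048 -1.7913] q [-0.1221  0.3439 -0.093   1.1362 -0.0005  1.2739]
shift mm [  2.2061   0.4073 114.5384]
```

View pics/t5.png

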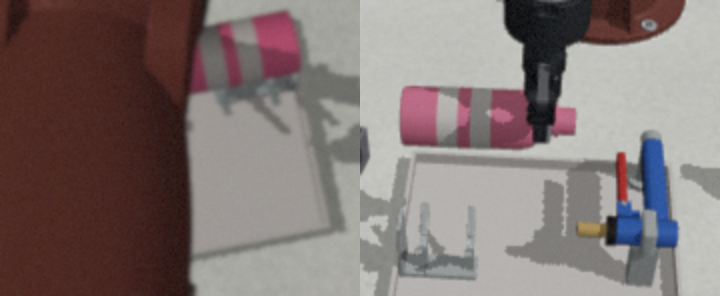

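Bottle above the cradle, aligned. Descend.

arm_command --targets '[{"grip": 0, "translation": [2, 0, 40], "yaw": 0}, {"grip": 0, "translation": [0, 0, 40], "yaw": 0}, {"grip": 0, "translation": [0, 0, 35], "yaw": 0}, {"grip": 0, "translation": [0, 0, 18], "yaw": 0}, {"grip": 0, "translation": [0, 0, 8], "yaw": 0}, {"grip": 0, "translation": [0, 0, 4], "yaw": 0}, {"grip": 0, "translation": [0, 0, 0], "yaw": 0}]'

```text
time_s: 10.7
tcp_pos: [0.5504, 0.0111, 0.0967]
tcp_rot: [2.013, 2.411, 0.001]
contact_force: [-0.1, 0.4, -0.8]
finger_gap: 0.024
grip_force: 118.3
```

```bash
python3 - <<'E'
from h import *
import cv2
st()
cv2.imwrite("pics/t6.png",np.hstack([cv2.resize(r.capture("scene")[180:320,240:435,::-1],None,fx=3,fy=3)]))
E
```

```text
t 10.7 tcp [0.5504 0.0111 0.0967] x-ang 100.28237502899827 gap 0.02400702115423609 F [-0.1443  0.408  -0.8373] q [-0.1127  0.4648 -0.312   0.7935  0.0001  1.2786]
```

View pics/t6.png

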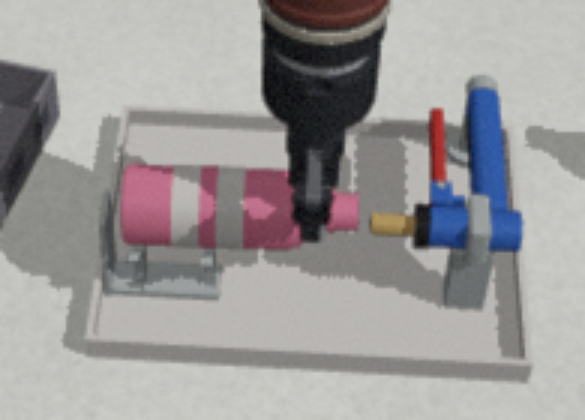

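Aligned: foot just in front of the stop, mouth ~10 mm from the nozzle. Lower to contact.

arm_command --targets '[{"grip": 0, "translation": [-3, 0, 3], "yaw": 0}, {"grip": 0, "translation": [0, 0, 3], "yaw": 0}, {"grip": 0, "translation": [0, 0, 2], "yaw": 0}, {"grip": 0, "translation": [0, 0, 0], "yaw": 0}]'

```text
time_s: 11.25
tcp_pos: [0.5505, 0.0077, 0.0882]
tcp_rot: [-2.014, -2.411, 0.001]
contact_force: [-0.4, 0.0, -0.6]
finger_gap: 0.0237
grip_force: 118.2
```

arm_command --targets '[{"grip": 0, "translation": [0, 0, 2], "yaw": 0}, {"grip": 0, "translation": [0, 0, 2], "yaw": 0}, {"grip": 0, "translation": [0, 0, 0], "yaw": 0}]'

```text
time_s: 11.62
tcp_pos: [0.5504, 0.0079, 0.0846]
tcp_rot: [-2.014, -2.411, 0.0]
contact_force: [-3.4, 1.6, 6.6]
finger_gap: 0.0237
grip_force: 119.2
```

Contact. Release and rise.

arm_command --targets '[{"grip": 0.4, "translation": [0, 0, -1], "yaw": 0}, {"grip": 0.5, "translation": [0, 0, 0], "yaw": 0}, {"grip": 1, "translation": [0, 0, 0], "yaw": 0}, {"grip": 1, "translation": [0, 0, 0], "yaw": 0}, {"grip": 1, "translation": [0, 0, 0], "yaw": 0}, {"grip": 1, "translation": [0, 0, -40], "yaw": 0}, {"grip": 1, "translation": [0, 0, -60], "yaw": 0}, {"grip": 1, "translation": [0, 0, 0], "yaw": 0}]' --grip_force 30

```text
time_s: 12.62
tcp_pos: [0.5535, 0.0075, 0.1898]
tcp_rot: [2.01, 2.406, 0.007]
contact_force: [0.1, -0.1, -0.2]
finger_gap: 0.0852
grip_force: 0.0
```

```bash
python3 - <<'E'
from h import *
import cv2
go(.4615,.119,.185)
cv2.imwrite("pics/t7.png",np.vstack([cv2.resize(r.capture("scene")[190:310,260:435,::-1],None,fx=2.5,fy=2.5),cv2.resize(r.capture("wrist")[200:440,90:528,::-1],None,fx=1,fy=1)[:,:437]]))
E
```

```text
t 12.625 tcp [0.5535 0.0075 0.1898] x-ang 100.25850238420202 gap 0.08524044334200005 F [ 0.0909 -0.1058 -0.2196] q [-0.1185  0.3746 -0.1829  1.0054 -0.      1.2732]
shift mm [126.1263 -70.6832   3.9313]Traceback (most recent call last):
  File "<stdin>", line 4, in <module>
    return _nx.concatenate(arrs, 0, dtype=dtype, casting=casting)
           ~~~~~~~~~~~~~~~^^^^^^^^^^^^^^^^^^^^^^^^^^^^^^^^^^^^^^^
ValueError: all the input array dimensions except for the concatenation axis must match exactly, but along dimension 1, the array at index 0 has size 438 and the array at index 1 has size 437
```

```bash
cat >> h.py <<'E'
import cv2
def blob(img,lo,hi):
    m=cv2.inRange(cv2.cvtColor(img,cv2.COLOR_RGB2HSV),lo,hi)
    n,l,s,c=cv2.connectedComponentsWithStats(m);o=np.argsort(-s[1:,4])[:4]+1
    return [(s[i].tolist(),c[i].round(1).tolist()) for i in o if s[i][4]>20]
PINK=((160,80,50),(176,255,255));YEL=((20,120,50),(33,255,255));RED=((0,150,60),(6,255,255))
E
python3 - <<'E'
from h import *
im=r.capture("scene");cv2.imwrite("pics/sc7.png",im[:,:,::-1]);print(blob(im,*PINK));print(blob(im,*RED))
old=cv2.imread("pics/t6.png")[::3,::3,::-1].copy();print("held:",blob(old,*PINK),"offset 240,180")
c=np.array([.5742,-.1282,.085]);d=np.array([-.174,.985,0])
for a in(.003,.01,.165,.170,.185):print(a,proj("scene",c+a*d))
E
```

```text
[([319, 239, 38, 27, 747], [334.8, 252.6]), ([279, 237, 17, 27, 411], [286.9, 250.1]), ([304, 238, 7, 27, 134], [307.1, 251.1])]
[([171, 287, 46, 40, 1396], [193.9, 306.6]), ([383, 217, 5, 23, 86], [385.4, 228.0])]
held: [([82, 57, 19, 26, 438], [90.0, 70.0]), ([41, 55, 17, 27, 415], [48.7, 68.2]), ([67, 56, 6, 27, 135], [69.1, 68.8]), ([109, 63, 11, 15, 119], [114.2, 70.5])] offset 240,180
0.003 [[278.5512 248.8985]]
0.01 [[281.7896 249.0733]]
0.165 [[353.9154 252.9651]]
0.17 [[356.2554 253.0914]]
0.185 [[363.2805 253.4705]]
```

Bottle lies in the cradle (pink spans px 279–357, matching foot ≈4 mm and mouth ≈170 mm along the cradle). Move over the handle and turn.

arm_command --targets '[{"grip": 1, "translation": [42, -23.5, 0], "yaw": 0}, {"grip": 1, "translation": [42, -23.5, 0], "yaw": 0}, {"grip": 1, "translation": [42, -23.5, 0], "yaw": 0}, {"grip": 1, "translation": [0, 0, 0], "yaw": -0.175}, {"grip": 1, "translation": [0, 0, 0], "yaw": -0.175}, {"grip": 1, "translation": [0, 0, 0], "yaw": -0.175}, {"grip": 1, "translation": [0, 0, 0], "yaw": -0.175}, {"grip": 1, "translation": [0, 0, 0], "yaw": -0.175}, {"grip": 1, "translation": [0, 0, 0], "yaw": -0.175}, {"grip": 1, "translation": [0, 0, 0], "yaw": -0.175}]'

```text
time_s: 14.02
tcp_pos: [0.4578, 0.1191, 0.1838]
tcp_rot: [-0.253, -3.129, 0.001]
contact_force: [0.2, -0.5, 0.3]
finger_gap: 0.0853
grip_force: 0.0
```

arm_command --targets '[{"grip": 1, "translation": [0, 0, 0], "yaw": -0.175}, {"grip": 1, "translation": [0, 0, 0], "yaw": -0.17}, {"grip": 1, "translation": [0, 0, 0], "yaw": 0}]'

```text
time_s: 14.4
tcp_pos: [0.458, 0.1191, 0.1841]
tcp_rot: [0.277, -3.127, -0.0]
contact_force: [0.5, -0.8, 0.4]
finger_gap: 0.0853
grip_force: 0.0
```

```bash
python3 - <<'E'
from h import *
go(.462,.1185,.080)
cv2.imwrite("pics/w8.png",r.capture("wrist")[:,:,::-1])
E
```

```text
t 14.4 tcp [0.458  0.1191 0.1841] x-ang -169.85822170950448 gap 0.08530910805073005 F [ 0.5475 -0.7732  0.3688] q [ 0.0998  0.242  -0.3897  0.9416  0.     -0.0772]
shift mm [ -4.09    -1.3605 104.0865]
```

View pics/w8.png

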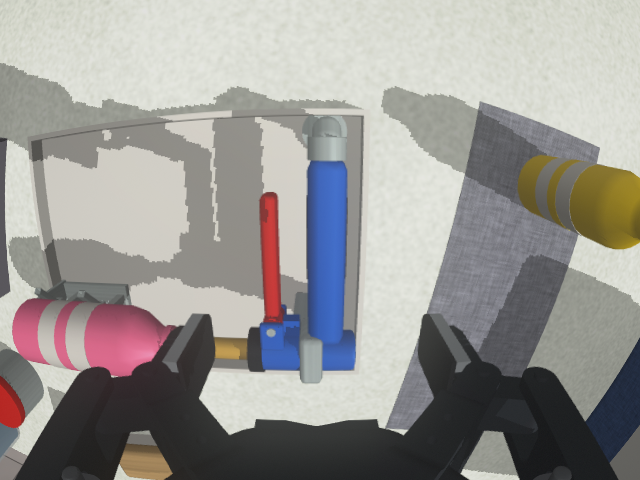

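Trigger (col 270) and handle (col 327) lie well between the fingers; pad at TCP's x. Descend and squeeze.

arm_command --targets '[{"grip": 1, "translation": [0, -0.5, 40], "yaw": 0}, {"grip": 1, "translation": [0, 0, 40], "yaw": 0}, {"grip": 1, "translation": [0, 0, 20], "yaw": 0}, {"grip": 1, "translation": [0, 0, 4], "yaw": 0}, {"grip": 1, "translation": [0, 0, 0], "yaw": 0}]' --grip_force 30

```text
time_s: 15.08
tcp_pos: [0.4591, 0.1187, 0.0815]
tcp_rot: [0.277, -3.129, 0.0]
contact_force: [-0.2, -0.4, 0.3]
finger_gap: 0.0856
grip_force: 0.0
```

arm_command --targets '[{"grip": 0, "translation": [0, 0, 0], "yaw": 0}, {"grip": 0, "translation": [0, 0, 0], "yaw": 0}, {"grip": 0, "translation": [0, 0, 0], "yaw": 0}, {"grip": 0, "translation": [0, 0, 0], "yaw": 0}, {"grip": 0, "translation": [0, 0, 0], "yaw": 0}, {"grip": 0, "translation": [0, 0, 0], "yaw": 0}, {"grip": 0, "translation": [0, 0, 0], "yaw": 0}, {"grip": 0, "translation": [0, 0, 0], "yaw": 0}, {"grip": 0, "translation": [0, 0, 0], "yaw": 0}]'

```text
time_s: 16.2
tcp_pos: [0.4604, 0.1159, 0.0828]
tcp_rot: [-0.275, 3.127, -0.01]
contact_force: [-0.2, -16.4, 10.3]
finger_gap: 0.0438
grip_force: 30.0
```

```bash
python3 - <<'E'
from h import *
print(r.read_state()['ft_torque'])
for n in("wrist","scene"):
    im=r.capture(n);cv2.imwrite(f"pics/{n}9.png",im[:,:,::-1]);print(n,blob(im,*RED),blob(im,(105,120,50),(122,255,255)))
old=cv2.imread("pics/w8.png")[:,:,::-1].copy();print(blob(old,*RED),blob(old,(105,120,50),(122,255,255)))
E
```

```text
[-3.5209 -0.0448 -0.4431]
wrist [([253, 249, 43, 171, 3020], [275.2, 347.4])] [([311, 177, 72, 249, 15793], [343.3, 295.4]), ([275, 399, 24, 24, 173], [284.9, 415.6])]
scene [([171, 287, 46, 40, 1381], [194.1, 306.5]), ([387, 218, 9, 22, 77], [390.9, 229.6])] [([604, 274, 36, 173, 2072], [621.3, 373.3]), ([182, 62, 33, 31, 819], [197.8, 77.2]), ([396, 217, 18, 47, 452], [403.9, 238.9]), ([383, 241, 13, 22, 225], [388.6, 252.7])]
[([261, 196, 18, 122, 1773], [270.1, 255.0]), ([0, 376, 25, 52, 879], [9.9, 405.9])] [([308, 161, 47, 209, 7565], [328.1, 262.4]), ([260, 315, 40, 55, 1812], [280.9, 344.4])]
```

```bash
cat >> h.py <<'E'
def trig(im):
    m=cv2.inRange(cv2.cvtColor(im,cv2.COLOR_RGB2HSV),(0,130,40),(8,255,255))[210:245,375:402]
    ys,xs=np.nonzero(m);return [(int(v)+210,round(float(xs[ys==v].mean())+375,1)) for v in np.unique(ys)]
E
python3 - <<'E'
from h import *
for f in("scene0","sc7","scene9"):print(f,trig(cv2.imread(f"pics/{f}.png")[:,:,::-1].copy())[::3])
H=np.array([.528,.1008,.092])
for a in(0,.1,.15,.18,.24):
    e=np.radians(10.03)-a
    print(a,[proj("scene",H-l*np.array([np.cos(e),np.sin(e),0])).round(1)[0].tolist() for l in(.045,.065,.085,.106)])
E
```

```text
scene0 [(216, 386.0), (219, 385.5), (222, 385.0), (225, 385.5), (228, 385.5), (231, 385.5), (234, 385.5), (237, 385.5)]
sc7 [(216, 385.0), (219, 385.5), (222, 385.0), (225, 385.0), (228, 385.5), (231, 385.5), (234, 385.5), (237, 385.5)]
scene9 [(218, 395.0), (221, 393.5), (224, 392.3), (227, 392.0), (230, 390.5), (233, 390.0), (236, 389.0), (239, 388.3)]
0 [[385.8, 235.1], [385.5, 228.6], [385.3, 222.1], [385.1, 215.6]]
0.1 [[387.8, 235.3], [388.5, 228.8], [389.1, 222.5], [389.8, 216.0]]
0.15 [[388.9, 235.5], [390.0, 229.0], [391.0, 222.7], [392.1, 216.3]]
0.18 [[389.5, 235.6], [390.8, 229.2], [392.1, 222.9], [393.5, 216.5]]
0.24 [[390.7, 235.8], [392.6, 229.5], [394.4, 223.4], [396.3, 217.1]]
```

Trigger line slope in the scene picture corresponds to ≈0.24 rad, so it is fully squeezed. Hold.

arm_command --targets '[{"grip": 0, "translation": [0, 0, 0], "yaw": 0}, {"grip": 0, "translation": [0, 0, 0], "yaw": 0}, {"grip": 0, "translation": [0, 0, 0], "yaw": 0}, {"grip": 0, "translation": [0, 0, 0], "yaw": 0}, {"grip": 0, "translation": [0, 0, 0], "yaw": 0}, {"grip": 0, "translation": [0, 0, 0], "yaw": 0}, {"grip": 0, "translation": [0, 0, 0], "yaw": 0}, {"grip": 0, "translation": [0, 0, 0], "yaw": 0}, {"grip": 0, "translation": [0, 0, 0], "yaw": 0}, {"grip": 0, "translation": [0, 0, 0], "yaw": 0}]'

```text
time_s: 17.55
tcp_pos: [0.4604, 0.1159, 0.0828]
tcp_rot: [-0.275, 3.127, -0.01]
contact_force: [-0.1, -15.1, 10.4]
finger_gap: 0.0432
grip_force: 30.0
```

arm_command --targets '[{"grip": 0, "translation": [0, 0, 0], "yaw": 0}, {"grip": 0, "translation": [0, 0, 0], "yaw": 0}, {"grip": 0, "translation": [0, 0, 0], "yaw": 0}, {"grip": 0, "translation": [0, 0, 0], "yaw": 0}, {"grip": 0, "translation": [0, 0, 0], "yaw": 0}, {"grip": 0, "translation": [0, 0, 0], "yaw": 0}, {"grip": 0, "translation": [0, 0, 0], "yaw": 0}, {"grip": 0, "translation": [0, 0, 0], "yaw": 0}, {"grip": 0, "translation": [0, 0, 0], "yaw": 0}, {"grip": 0, "translation": [0, 0, 0], "yaw": 0}]'

```text
time_s: 18.8
tcp_pos: [0.4604, 0.1159, 0.0828]
tcp_rot: [-0.275, 3.127, -0.01]
contact_force: [-0.6, -15.3, 9.5]
finger_gap: 0.0434
grip_force: 30.0
```

arm_command --targets '[{"grip": 0, "translation": [0, 0, 0], "yaw": 0}, {"grip": 0, "translation": [0, 0, 0], "yaw": 0}, {"grip": 0, "translation": [0, 0, 0], "yaw": 0}, {"grip": 0, "translation": [0, 0, 0], "yaw": 0}, {"grip": 0, "translation": [0, 0, 0], "yaw": 0}, {"grip": 0, "translation": [0, 0, 0], "yaw": 0}, {"grip": 0, "translation": [0, 0, 0], "yaw": 0}, {"grip": 0, "translation": [0, 0, 0], "yaw": 0}, {"grip": 0, "translation": [0, 0, 0], "yaw": 0}, {"grip": 0, "translation": [0, 0, 0], "yaw": 0}]'

```text
time_s: 20.05
tcp_pos: [0.4604, 0.1159, 0.0828]
tcp_rot: [-0.275, 3.127, -0.01]
contact_force: [-1.0, -15.3, 10.4]
finger_gap: 0.0431
grip_force: 30.0
```

arm_command --targets '[{"grip": 1, "translation": [0, 0, 0], "yaw": 0}, {"grip": 1, "translation": [0, 0, 0], "yaw": 0}, {"grip": 1, "translation": [0, 0, 0], "yaw": 0}, {"grip": 1, "translation": [0, 0, 0], "yaw": 0}, {"grip": 1, "translation": [0, 0, 0], "yaw": 0}, {"grip": 1, "translation": [0, 0, 0], "yaw": 0}, {"grip": 1, "translation": [0, 0, -50], "yaw": 0}, {"grip": 1, "translation": [0, 0, -60], "yaw": 0}, {"grip": 1, "translation": [0, 0, 0], "yaw": 0.175}, {"grip": 1, "translation": [0, 0, 0], "yaw": 0.175}]'

```text
time_s: 21.3
tcp_pos: [0.4595, 0.1188, 0.1922]
tcp_rot: [0.278, 3.127, 0.001]
contact_force: [-0.1, 0.1, -0.3]
finger_gap: 0.0855
grip_force: 0.0
```

arm_command --targets '[{"grip": 1, "translation": [0, 0, 0], "yaw": 0.175}, {"grip": 1, "translation": [0, 0, 0], "yaw": 0.175}, {"grip": 1, "translation": [0, 0, 0], "yaw": 0.175}, {"grip": 1, "translation": [0, 0, 0], "yaw": 0.175}, {"grip": 1, "translation": [0, 0, 0], "yaw": 0.175}, {"grip": 1, "translation": [0, 0, 0], "yaw": 0.175}, {"grip": 1, "translation": [0, 0, 0], "yaw": 0.17}, {"grip": 1, "translation": [-39, 23.5, 0], "yaw": 0}, {"grip": 1, "translation": [-39, 23.5, 0], "yaw": 0}, {"grip": 1, "translation": [-39, 23.5, 0], "yaw": 0}]'

```text
time_s: 22.55
tcp_pos: [0.55, 0.0151, 0.1913]
tcp_rot: [2.014, 2.411, 0.0]
contact_force: [0.4, 0.8, -0.0]
finger_gap: 0.0854
grip_force: 0.0
```

```bash
python3 - <<'E'
from h import *
go(.5495,.011,.0865)
im=r.capture("scene");print(blob(im,*PINK),trig(im)[::4],blob(im,*YEL))
im=r.capture("wrist");cv2.imwrite("pics/w10.png",im[:,:,::-1])
im=r.capture("top");print("top yel",blob(im,*YEL))
print(blob(cv2.imread("pics/top0.png")[:,:,::-1].copy(),*YEL),blob(cv2.imread("pics/scene0.png")[:,:,::-1].copy(),*YEL))
E
```

```text
t 22.55 tcp [0.55   0.0151 0.1913] x-ang 100.2746539192635 gap 0.08544421170118535 F [ 0.3579  0.788  -0.0408] q [-0.1054  0.3733 -0.1805  1.0169  0.0001  1.286 ]
shift mm [ -4.006   -1.2338 104.8291]
[([319, 239, 38, 27, 749], [334.7, 252.6]), ([279, 237, 17, 27, 413], [286.9, 250.1]), ([304, 238, 7, 27, 138], [307.1, 251.4])] [(216, 385.0), (220, 385.5), (224, 385.0), (228, 385.5), (232, 385.5), (236, 385.5)] [([208, 22, 31, 72, 1490], [222.4, 54.1]), ([16, 202, 45, 29, 935], [38.1, 215.6]), ([481, 195, 29, 37, 714], [495.9, 215.4]), ([220, 335, 42, 40, 228], [242.8, 362.7])]
top yel [([118, 328, 35, 29, 689], [136.6, 342.1]), ([348, 170, 24, 3, 36], [359.4, 171.2]), ([156, 330, 7, 9, 27], [159.7, 333.8])]
[([118, 328, 35, 29, 692], [136.5, 342.0]), ([156, 330, 8, 23, 71], [160.3, 340.8]), ([256, 257, 14, 7, 60], [262.4, 259.5]), ([348, 170, 24, 3, 39], [359.7, 171.1])] [([208, 22, 31, 72, 1477], [222.3, 54.0]), ([16, 202, 45, 29, 939], [38.0, 215.6]), ([481, 195, 29, 37, 718], [495.9, 215.4]), ([220, 335, 42, 40, 229], [242.8, 362.7])]
```

Trigger back at rest, pink unmoved, yellow unmoved. Grip the neck close to the mouth and lift.

arm_command --targets '[{"grip": 1, "translation": [10, -1, 40], "yaw": 0}, {"grip": 1, "translation": [0, 0, 40], "yaw": 0}, {"grip": 1, "translation": [0, 0, 19], "yaw": 0}, {"grip": 0, "translation": [0, 0, 0], "yaw": 0}, {"grip": 0, "translation": [0, 0, 0], "yaw": 0}, {"grip": 0, "translation": [0, 0, 0], "yaw": 0}, {"grip": 0, "translation": [0, 0, 0], "yaw": 0}, {"grip": 0, "translation": [0, 0, 0], "yaw": 0}, {"grip": 0, "translation": [0, 0, 0], "yaw": 0}, {"grip": 0, "translation": [0, 0, 0], "yaw": 0}]' --grip_force 60

```text
time_s: 23.95
tcp_pos: [0.5468, 0.026, 0.0925]
tcp_rot: [2.014, 2.411, 0.001]
contact_force: [1.2, 2.9, 3.5]
finger_gap: 0.0244
grip_force: 60.3
```

arm_command --targets '[{"grip": 0, "translation": [0, 0, -20], "yaw": 0}, {"grip": 0, "translation": [0, 0, -40], "yaw": 0}, {"grip": 0, "translation": [0, 0, -50], "yaw": 0}, {"grip": 0, "translation": [0, 0, -50], "yaw": 0}, {"grip": 0, "translation": [0, 0, -10], "yaw": 0}, {"grip": 0, "translation": [0, 0, 0], "yaw": 0}]'

```text
time_s: 24.7
tcp_pos: [0.5462, 0.0257, 0.2619]
tcp_rot: [-2.014, -2.411, 0.001]
contact_force: [0.0, 0.3, -2.2]
finger_gap: 0.0246
grip_force: 60.0
```

```bash
cat >> h.py <<'E'
def axis(im,col):  # principal direction of bottle colour pixels
    m=cv2.inRange(cv2.cvtColor(im,cv2.COLOR_RGB2HSV),*col);n,l,s,c=cv2.connectedComponentsWithStats(m)
    print([(s[i].tolist(),c[i].round().tolist()) for i in range(1,n) if s[i][4]>40])
E
python3 - <<'E'
from h import *
go(.54,-.362,.26)
im=r.capture("scene");cv2.imwrite("pics/sc11.png",im[:,:,::-1]);axis(im,PINK)
E
```

```text
t 24.7 tcp [0.5462 0.0257 0.2619] x-ang 100.24206876149226 gap 0.02457329777849628 F [ 0.0494  0.2814 -2.216 ] q [-0.0866  0.3244 -0.0618  1.1849 -0.0002  1.3054]
shift mm [-380.3748  -75.0746    1.9924]
[([275, 177, 19, 30, 512], [284.0, 191.0]), ([303, 178, 7, 30, 174], [306.0, 193.0]), ([320, 179, 31, 30, 770], [333.0, 194.0])]
```

arm_command --targets '[{"grip": 0, "translation": [0, 0, 0], "yaw": 0}, {"grip": 0, "translation": [0, 0, 0], "yaw": 0}, {"grip": 0, "translation": [0, 0, 0], "yaw": 0}, {"grip": 0, "translation": [0, 0, 0], "yaw": 0}]' --grip_force 20

```text
time_s: 25.25
tcp_pos: [0.5464, 0.0258, 0.2621]
tcp_rot: [-2.014, -2.411, 0.0]
contact_force: [0.0, 0.4, -1.1]
finger_gap: 0.0248
grip_force: 60.0
```

```bash
python3 - <<'E'
from h import *
st()
im=r.capture("scene");cv2.imwrite("pics/sc12.png",im[:,:,::-1]);axis(im,PINK)
E
```

```text
t 25.25 tcp [0.5464 0.0258 0.2621] x-ang 100.25822895645557 gap 0.024785345768651774 F [ 0.0466  0.407  -1.1258] q [-0.0864  0.3245 -0.0611  1.1854 -0.      1.3054]
[([275, 177, 19, 30, 515], [284.0, 192.0]), ([303, 178, 8, 30, 176], [306.0, 192.0]), ([320, 179, 31, 30, 773], [333.0, 193.0])]
```

Grip force stays locked at 60, so no swing. Return to the cradle, regrip with 20 N, and see if the bottle pivots when lifted.

arm_command --targets '[{"grip": 0, "translation": [0, 0, 50], "yaw": 0}, {"grip": 0, "translation": [0, 0, 50], "yaw": 0}, {"grip": 0, "translation": [0, 0, 40], "yaw": 0}, {"grip": 0, "translation": [0, 0, 20], "yaw": 0}, {"grip": 0, "translation": [0, 0, 9.5], "yaw": 0}, {"grip": 0.5, "translation": [0, 0, 0], "yaw": 0}, {"grip": 0.5, "translation": [0, 0, 0], "yaw": 0}, {"grip": 0.5, "translation": [0, 0, 0], "yaw": 0}, {"grip": 0, "translation": [0, 0, 0], "yaw": 0}, {"grip": 0, "translation": [0, 0, 0], "yaw": 0}]' --grip_force 20

```text
time_s: 26.55
tcp_pos: [0.5467, 0.0258, 0.0931]
tcp_rot: [2.014, 2.411, 0.001]
contact_force: [0.3, 0.5, 1.4]
finger_gap: 0.0259
grip_force: 22.9
```

arm_command --targets '[{"grip": 0, "translation": [0, 0, 0], "yaw": 0}, {"grip": 0, "translation": [0, 0, 0], "yaw": 0}, {"grip": 0, "translation": [0, 0, 0], "yaw": 0}, {"grip": 0, "translation": [0, 0, -15], "yaw": 0}, {"grip": 0, "translation": [0, 0, -20], "yaw": 0}, {"grip": 0, "translation": [0, 0, -20], "yaw": 0}, {"grip": 0, "translation": [0, 0, 0], "yaw": 0}]'

```text
time_s: 27.42
tcp_pos: [0.5473, 0.0257, 0.1496]
tcp_rot: [2.013, 2.409, 0.002]
contact_force: [0.9, -0.3, -1.1]
finger_gap: 0.0261
grip_force: 22.8
```

```bash
python3 - <<'E'
from h import *
st()
im=r.capture("scene");cv2.imwrite("pics/sc13.png",im[:,:,::-1]);axis(im,PINK)
E
```

```text
t 27.425 tcp [0.5473 0.0257 0.1496] x-ang 100.24974037851581 gap 0.02608227160051086 F [ 0.9029 -0.3299 -1.103 ] q [-0.0865  0.403  -0.2533  0.9117 -0.      1.3054]
[([277, 219, 18, 28, 450], [285.0, 233.0]), ([304, 220, 7, 28, 142], [306.0, 233.0]), ([319, 221, 29, 28, 663], [331.0, 234.0])]
```

20 N still holds it horizontally. Back in the cradle, I'll regrip with a limited opening for a looser pinch.

arm_command --targets '[{"grip": 0, "translation": [0, 0, 30], "yaw": 0}, {"grip": 0, "translation": [0, 0, 25], "yaw": 0}, {"grip": 0, "translation": [0, 0, 0], "yaw": 0}, {"grip": 0.5, "translation": [0, 0, 0], "yaw": 0}, {"grip": 0.5, "translation": [0, 0, 0], "yaw": 0}, {"grip": 0.5, "translation": [4, 0, 0], "yaw": 0}, {"grip": 0.31, "translation": [0, 0, 0], "yaw": 0}, {"grip": 0.31, "translation": [0, 0, 0], "yaw": 0}, {"grip": 0.31, "translation": [0, 0, 0], "yaw": 0}, {"grip": 0.31, "translation": [0, 0, 0], "yaw": 0}]' --grip_force 20

```text
time_s: 28.72
tcp_pos: [0.5458, 0.0298, 0.0929]
tcp_rot: [2.014, 2.411, 0.0]
contact_force: [-0.0, 1.6, 0.9]
finger_gap: 0.0267
grip_force: 6.9
```

Pinch is now 6.9 N. Lift slowly.

arm_command --targets '[{"grip": 0.31, "translation": [0, 0, -10], "yaw": 0}, {"grip": 0.31, "translation": [0, 0, -15], "yaw": 0}, {"grip": 0.31, "translation": [0, 0, -15], "yaw": 0}, {"grip": 0.31, "translation": [0, 0, 0], "yaw": 0}]'

```text
time_s: 29.22
tcp_pos: [0.5466, 0.0298, 0.1345]
tcp_rot: [2.013, 2.41, 0.002]
contact_force: [-1.4, -0.0, 0.6]
finger_gap: 0.0269
grip_force: 7.0
```

```bash
python3 - <<'E'
from h import *
st()
im=r.capture("scene");cv2.imwrite("pics/sc14.png",im[:,:,::-1]);axis(im,PINK)
E
```

```text
t 29.225 tcp [0.5466 0.0298 0.1345] x-ang 100.24994948550892 gap 0.026878256112907378 F [-1.4461 -0.0291  0.6353] q [-0.0793  0.4171 -0.2755  0.8758  0.0002  1.3126]
[([317, 231, 32, 27, 695], [331.0, 243.0]), ([303, 234, 9, 27, 133], [306.0, 247.0]), ([278, 236, 20, 27, 387], [287.0, 249.0])]
```

It pivots now. Lift clear of the cradle to see how far it swings.

arm_command --targets '[{"grip": 0.31, "translation": [0, 0, -30], "yaw": 0}, {"grip": 0.31, "translation": [0, 0, -50], "yaw": 0}, {"grip": 0.31, "translation": [0, 0, -50], "yaw": 0}, {"grip": 0.31, "translation": [0, 0, 0], "yaw": 0}, {"grip": 0.31, "translation": [0, 0, 0], "yaw": 0}]'

```text
time_s: 29.9
tcp_pos: [0.5452, 0.0299, 0.2617]
tcp_rot: [-2.013, -2.41, 0.001]
contact_force: [-0.2, 0.9, -2.3]
finger_gap: 0.0265
grip_force: 5.4
```

```bash
python3 - <<'E'
from h import *
st()
im=r.capture("scene");cv2.imwrite("pics/sc15.png",im[:,:,::-1]);axis(im,PINK)
E
```

```text
t 29.9 tcp [0.5452 0.0299 0.2617] x-ang 100.2611140065242 gap 0.02652207838661497 F [-0.2452  0.922  -2.2676] q [-0.0792  0.3237 -0.0633  1.1852  0.0001  1.3125]
[([352, 194, 32, 39, 798], [367.0, 216.0]), ([360, 228, 27, 15, 101], [374.0, 238.0]), ([364, 238, 28, 22, 263], [379.0, 251.0])]
```

arm_command --targets '[{"grip": 0.31, "translation": [0, 0, 0], "yaw": 0}, {"grip": 0.31, "translation": [0, 0, 0], "yaw": 0}, {"grip": 0.31, "translation": [0, 0, 0], "yaw": 0}, {"grip": 0.31, "translation": [0, 0, 0], "yaw": 0}]'

```text
time_s: 30.45
tcp_pos: [0.5456, 0.0298, 0.2626]
tcp_rot: [-2.014, -2.411, 0.0]
contact_force: [0.0, -0.2, -0.6]
finger_gap: 0.0266
grip_force: 5.3
```

```bash
cat >> h.py <<'E'
def hang(col,L=.150,hz=-.007,d=np.radians(100.2)):
    s,m=st();im=r.capture("scene");axis(im,col)
    h=s['tcp_pos']+[0,0,hz];dv=np.array([np.cos(d),np.sin(d),0])
    for t in(-90,-45,-20,-10,0,10,20):  # tilt: foot toward +station y positive
        f=lambda l:proj("scene",h+l*(np.array([0,0,-1])*np.cos(np.radians(t))+dv*np.sin(np.radians(t))))[0].round(0).tolist()
        print(t,"foot",f(L),"mid",f(L-.075),"r",f(.06))
    return im
E
python3 - <<'E'
from h import *
hang(PINK)
go(.54,-.362,.26)
E
```

```text
t 30.45 tcp [0.5456 0.0298 0.2626] x-ang 100.25700932974833 gap 0.026582755856129563 F [ 0.0478 -0.1683 -0.5917] q [-0.0793  0.3233 -0.0616  1.1863  0.      1.3125]
[([347, 193, 30, 40, 780], [362.0, 216.0]), ([350, 232, 28, 12, 100], [364.0, 240.0]), ([352, 244, 28, 16, 253], [366.0, 253.0])]
-90 foot [278.0, 189.0] mid [317.0, 191.0] r [325.0, 192.0]
-45 foot [302.0, 229.0] mid [328.0, 212.0] r [334.0, 208.0]
-20 foot [328.0, 242.0] mid [342.0, 219.0] r [345.0, 214.0]
-10 foot [340.0, 245.0] mid [348.0, 220.0] r [350.0, 215.0]
0 foot [352.0, 246.0] mid [355.0, 221.0] r [355.0, 216.0]
10 foot [365.0, 246.0] mid [361.0, 221.0] r [360.0, 216.0]
20 foot [377.0, 245.0] mid [368.0, 220.0] r [366.0, 215.0]
t 30.5 tcp [0.5457 0.0297 0.2627] x-ang 100.25583251013376 gap 0.026601028168861826 F [-0.2244  0.4146 -0.4484] q [-0.0793  0.3232 -0.0614  1.1863 -0.      1.3125]
shift mm [-384.4707  -75.3363    2.7183]
```

Hanging ≈10° past vertical. Tighten and carry it to cell1 (foot target (.5416,−.3663), allowing for the 26 mm foot offset).

arm_command --targets '[{"grip": 0, "translation": [0, 0, 0], "yaw": 0}, {"grip": 0, "translation": [0, 0, -10], "yaw": 0}, {"grip": 0, "translation": [0, 0, -10], "yaw": 0}, {"grip": 0, "translation": [-40, -8, 0], "yaw": 0}, {"grip": 0, "translation": [-55, -10, 0], "yaw": 0}, {"grip": 0, "translation": [-55, -10, 0], "yaw": 0}, {"grip": 0, "translation": [-55, -10, 0], "yaw": 0}, {"grip": 0, "translation": [-55, -10, 0], "yaw": 0}, {"grip": 0, "translation": [-55, -10, 0], "yaw": 0}, {"grip": 0, "translation": [-55, -10, 0], "yaw": 0}]' --grip_force 40

```text
time_s: 31.75
tcp_pos: [0.5446, -0.3484, 0.2838]
tcp_rot: [2.013, 2.41, 0.0]
contact_force: [0.9, 0.2, -1.0]
finger_gap: 0.0247
grip_force: 39.5
```

```bash
python3 - <<'E'
from h import *
im=hang(PINK,.156);cv2.imwrite("pics/sc16.png",im[:,:,::-1])
go(.546,-.392,.235)
E
```

```text
t 31.75 tcp [ 0.5446 -0.3484  0.2838] x-ang 100.25243343850289 gap 0.024673028647326144 F [ 0.8843  0.2434 -1.0001] q [-0.6822  0.5188  0.2946  1.3453  0.0001  0.7097]
[([166, 148, 32, 45, 833], [181.0, 174.0]), ([177, 188, 26, 16, 113], [191.0, 198.0]), ([183, 199, 28, 22, 304], [198.0, 212.0])]
-90 foot [92.0, 150.0] mid [129.0, 151.0] r [139.0, 152.0]
-45 foot [129.0, 192.0] mid [148.0, 174.0] r [153.0, 169.0]
-20 foot [160.0, 206.0] mid [164.0, 182.0] r [165.0, 175.0]
-10 foot [172.0, 209.0] mid [171.0, 183.0] r [170.0, 176.0]
0 foot [184.0, 210.0] mid [178.0, 184.0] r [175.0, 177.0]
10 foot [196.0, 210.0] mid [184.0, 184.0] r [180.0, 176.0]
20 foot [208.0, 208.0] mid [190.0, 183.0] r [185.0, 176.0]
t 31.8 tcp [ 0.5437 -0.3551  0.2828] x-ang 100.02418068844001 gap 0.024806310632488254 F [-5.3179 -2.5448 -2.6647] q [-0.6897  0.524   0.3004  1.3445 -0.0028  0.7061]
shift mm [-36.5697  -4.1418  47.9184]
```

arm_command --targets '[{"grip": 0, "translation": [-20, -2, 0], "yaw": 0}, {"grip": 0, "translation": [-20, -2, 0], "yaw": 0}, {"grip": 0, "translation": [0, 0, 0], "yaw": 0}, {"grip": 0, "translation": [0, 0, 30], "yaw": 0}, {"grip": 0, "translation": [0, 0, 30], "yaw": 0}, {"grip": 0, "translation": [0, 0, 25], "yaw": 0}, {"grip": 0, "translation": [0, 0, 15], "yaw": 0}, {"grip": 0, "translation": [0, 0, 0], "yaw": 0}]'

```text
time_s: 32.8
tcp_pos: [0.5476, -0.3857, 0.1823]
tcp_rot: [-2.013, -2.41, -0.0]
contact_force: [0.4, 0.2, -0.2]
finger_gap: 0.025
grip_force: 39.6
```

```bash
python3 - <<'E'
from h import *
im=hang(PINK,.156);cv2.imwrite("pics/sc17.png",im[:,:,::-1])
print("cell1 floor",proj("scene",[.5416,-.3663,.004]))
E
```

```text
t 32.8 tcp [ 0.5476 -0.3857  0.1823] x-ang 100.27781576012691 gap 0.024964568996862134 F [ 0.4184  0.2422 -0.2266] q [-0.7227  0.6069  0.1806  1.146   0.0001  0.6687]
[([160, 184, 30, 41, 718], [174.0, 208.0]), ([170, 219, 25, 16, 94], [184.0, 229.0]), ([176, 230, 24, 18, 158], [189.0, 241.0])]
-90 foot [91.0, 186.0] mid [125.0, 188.0] r [135.0, 188.0]
-45 foot [126.0, 223.0] mid [143.0, 208.0] r [148.0, 203.0]
-20 foot [154.0, 235.0] mid [158.0, 214.0] r [159.0, 208.0]
-10 foot [166.0, 238.0] mid [164.0, 216.0] r [164.0, 209.0]
0 foot [177.0, 239.0] mid [171.0, 217.0] r [169.0, 210.0]
10 foot [189.0, 239.0] mid [177.0, 216.0] r [173.0, 210.0]
20 foot [199.0, 238.0] mid [182.0, 216.0] r [178.0, 209.0]
cell1 floor [[187.3591 243.105 ]]
```

arm_command --targets '[{"grip": 0, "translation": [-8, 0, 0], "yaw": 0}, {"grip": 0, "translation": [0, 0, 5], "yaw": 0}, {"grip": 0, "translation": [0, 0, 4], "yaw": 0}, {"grip": 0, "translation": [0, 0, 3], "yaw": 0}, {"grip": 0, "translation": [0, 0, 0], "yaw": 0}]'

```text
time_s: 33.48
tcp_pos: [0.5506, -0.396, 0.1741]
tcp_rot: [2.01, 2.406, -0.001]
contact_force: [-0.9, -1.3, 18.2]
finger_gap: 0.025
grip_force: 41.4
```

arm_command --targets '[{"grip": 0, "translation": [7, 0, 0], "yaw": 0}, {"grip": 0, "translation": [7, 0, 0], "yaw": 0}, {"grip": 0, "translation": [7, 0, 0], "yaw": 0}, {"grip": 0, "translation": [7, 0, 0], "yaw": 0}, {"grip": 0, "translation": [0, 0, 0], "yaw": 0}]'

```text
time_s: 34.1
tcp_pos: [0.5448, -0.367, 0.1718]
tcp_rot: [2.012, 2.41, -0.001]
contact_force: [-0.3, 0.2, 6.9]
finger_gap: 0.0252
grip_force: 41.0
```

```bash
python3 - <<'E'
from h import *
im=hang(PINK,.156);cv2.imwrite("pics/sc18.png",im[:,:,::-1])
E
```

```text
t 34.1 tcp [ 0.5448 -0.367   0.1718] x-ang 100.27577675426258 gap 0.02521832911639462 F [-0.306   0.1602  6.9414] q [-0.7039  0.5845  0.1129  1.0971 -0.0004  0.6875]
[([166, 189, 27, 40, 664], [179.0, 213.0]), ([171, 227, 26, 11, 80], [184.0, 234.0]), ([174, 237, 24, 11, 70], [188.0, 244.0])]
-90 foot [101.0, 190.0] mid [135.0, 192.0] r [145.0, 193.0]
-45 foot [135.0, 227.0] mid [152.0, 212.0] r [157.0, 207.0]
-20 foot [163.0, 239.0] mid [167.0, 218.0] r [169.0, 212.0]
-10 foot [175.0, 241.0] mid [174.0, 220.0] r [173.0, 213.0]
0 foot [186.0, 243.0] mid [180.0, 220.0] r [178.0, 214.0]
10 foot [197.0, 243.0] mid [186.0, 220.0] r [183.0, 214.0]
20 foot [208.0, 241.0] mid [192.0, 220.0] r [187.0, 213.0]
```

Nearly vertical on the floor. Release and rise.

arm_command --targets '[{"grip": 0.4, "translation": [0, 0, 0], "yaw": 0}, {"grip": 0.5, "translation": [0, 0, 0], "yaw": 0}, {"grip": 1, "translation": [0, 0, 0], "yaw": 0}, {"grip": 1, "translation": [0, 0, 0], "yaw": 0}, {"grip": 1, "translation": [0, 0, 0], "yaw": 0}, {"grip": 1, "translation": [0, 0, -40], "yaw": 0}, {"grip": 1, "translation": [0, 0, -60], "yaw": 0}, {"grip": 1, "translation": [60, 0, 0], "yaw": 0}, {"grip": 1, "translation": [60, 0, 0], "yaw": 0}, {"grip": 1, "translation": [60, 0, 0], "yaw": 0}]'

```text
time_s: 35.4
tcp_pos: [0.5117, -0.1882, 0.271]
tcp_rot: [2.014, 2.41, 0.0]
contact_force: [0.7, 0.6, 0.8]
finger_gap: 0.0856
grip_force: 0.0
```

```bash
python3 - <<'E'
from h import *
st()
im=r.capture("scene");cv2.imwrite("pics/sc19.png",im[:,:,::-1]);axis(im,PINK);print(blob(im,*YEL))
t=r.capture("top");cv2.imwrite("pics/top19.png",t[:,:,::-1]);axis(t,PINK);print(blob(t,*YEL))
for c in ([.5416,-.3663],):
    for z in(.004,.094,.169):print(z,proj("scene",[*c,z]),proj("top",[*c,z]))
E
```

```text
t 35.4 tcp [ 0.5117 -0.1882  0.271 ] x-ang 100.22527451759095 gap 0.08559279846980372 F [0.6957 0.6479 0.8268] q [-0.4865  0.3165 -0.0492  1.2044  0.0002  0.9058]
[([166, 190, 28, 39, 733], [179.0, 212.0]), ([171, 226, 26, 13, 87], [185.0, 234.0]), ([174, 236, 25, 12, 67], [188.0, 243.0])]
[([16, 202, 45, 29, 936], [38.1, 215.6]), ([481, 195, 29, 37, 716], [495.9, 215.4]), ([208, 32, 16, 62, 384], [214.8, 63.3]), ([220, 335, 42, 40, 229], [242.7, 362.7])]
[]
[([118, 328, 35, 29, 688], [136.5, 342.1]), ([155, 330, 9, 23, 76], [160.2, 340.6]), ([255, 257, 15, 7, 62], [262.4, 259.5]), ([348, 170, 24, 3, 40], [359.4, 171.2])]
0.004 [[187.3591 243.105 ]] [[464.7504 258.5393]]
0.094 [[179.8707 216.3408]] [[476.3263 253.3454]]
0.169 [[172.9115 191.4683]] [[487.483  248.3395]]
```

Pink stands upright and centred in cell1; yellow unmoved. Now go to yellow.

```bash
python3 - <<'E'
from h import *
go(.378,.3234,.26)
E
```

```text
t 35.5 tcp [ 0.5109 -0.1848  0.2714] x-ang 100.48772085025595 gap 0.0857504580897213 F [-0.4319 -0.7891 -1.0604] q [-0.4823  0.314  -0.0517  1.2064  0.0012  0.9054]
shift mm [523.8276 -38.1337  12.3534]
```

arm_command --targets '[{"grip": 1, "translation": [58, -4, 0], "yaw": 0}, {"grip": 1, "translation": [58, -4, 0], "yaw": 0}, {"grip": 1, "translation": [58, -4, 0], "yaw": 0}, {"grip": 1, "translation": [58, -4, 0], "yaw": 0}, {"grip": 1, "translation": [58, -4, 0], "yaw": 0}, {"grip": 1, "translation": [58, -4, 0], "yaw": 0}, {"grip": 1, "translation": [58, -4, 0], "yaw": 0}, {"grip": 1, "translation": [58, -4, 0], "yaw": 0}, {"grip": 1, "translation": [58, -5, 0], "yaw": 0}, {"grip": 1, "translation": [0, 0, 0], "yaw": 0}]'

```text
time_s: 36.75
tcp_pos: [0.3819, 0.3204, 0.2707]
tcp_rot: [-2.008, -2.416, -0.001]
contact_force: [0.5, 0.1, -0.4]
finger_gap: 0.0852
grip_force: 0.0
```

```bash
python3 - <<'E'
from h import *
go(.378,.3234,.163)
im=r.capture("wrist");cv2.imwrite("pics/w20.png",im[:,:,::-1]);print(blob(im,*YEL))
# dark mouth hole
t=r.capture("top");print(blob(t,*YEL))
s,m=st();c=r.get_calibration("wrist");f=240/np.tan(np.radians(c['fovy']/2));X=c['tool_from_camera']
P=np.array([.378,.3234,.165]);q=m.T@(P-s['tcp_pos']);q=X[:3,:3].T@(q-X[:3,3])
th=np.arctan2(np.hypot(q[0],q[1]),q[2]);e=q[:2]/np.hypot(q[0],q[1]);print("pred mouth px",c['cx']+f*th*e[0],c['cy']+f*th*e[1])
g=cv2.cvtColor(im,cv2.COLOR_RGB2HSV);u,v=int(c['cx']+f*th*e[0]),int(c['cy']+f*th*e[1])
y=cv2.inRange(g,*YEL)[v-45:v+45,u-45:u+45]
for row in y[::5,::3]:print(''.join('#' if k else '.' for k in row))
E
```

```text
t 36.75 tcp [0.3819 0.3204 0.2707] x-ang 100.53785030723347 gap 0.08521584043285238 F [ 0.4832  0.0691 -0.3834] q [ 0.551   0.2265 -0.1723  1.1715  0.0006  1.9378]
shift mm [  3.5682  -3.286  107.6845]
[([276, 188, 72, 80, 3559], [311.4, 222.5]), ([294, 177, 42, 14, 99], [315.0, 180.9]), ([298, 183, 36, 10, 58], [315.2, 185.2]), ([469, 478, 23, 2, 29], [481.8, 478.8])]
[([118, 328, 35, 29, 692], [136.5, 342.1]), ([256, 257, 14, 7, 67], [262.6, 259.6]), ([156, 330, 8, 23, 66], [160.3, 340.6]), ([348, 170, 24, 3, 34], [358.5, 171.2])]
t 36.85 tcp [0.3829 0.3175 0.2707] x-ang 100.33845597137636 gap 0.08549561609643413 F [-0.5186  0.1262  1.1588] q [ 0.5455  0.225  -0.1743  1.1717 -0.0005  1.9358]
pred mouth px 311.9770227434279 243.85040482385725
........###############.......
......###################.....
.....#####################....
.....#####################....
....#######################...
....#######################...
....#######################...
....#######################...
....#######........########...
.....#####..........######....
......####..........#####.....
.......###..........####......
.........##........###........
...........###..###...........
..............................
..............................
..............................
..............................
```

Mouth prediction agrees with the wrist view (hole at ≈(312,249)). Descend and grip high on the neck.

arm_command --targets '[{"grip": 1, "translation": [6.5, -3.8, 40], "yaw": 0}, {"grip": 1, "translation": [0, 0, 40], "yaw": 0}, {"grip": 1, "translation": [0, 0, 28], "yaw": 0}, {"grip": 1, "translation": [0, 0, 0], "yaw": 0}, {"grip": 0, "translation": [0, 0, 0], "yaw": 0}, {"grip": 0, "translation": [0, 0, 0], "yaw": 0}, {"grip": 0, "translation": [0, 0, 0], "yaw": 0}, {"grip": 0, "translation": [0, 0, 0], "yaw": 0}, {"grip": 0, "translation": [0, 0, 0], "yaw": 0}, {"grip": 0, "translation": [0, 0, 0], "yaw": 0}]' --grip_force 25

```text
time_s: 38.1
tcp_pos: [0.3783, 0.3234, 0.1636]
tcp_rot: [2.013, 2.411, 0.002]
contact_force: [-1.3, -0.7, 5.7]
finger_gap: 0.0258
grip_force: 24.2
```

```bash
python3 - <<'E'
from h import *
go(.527,.208,.185)
E
```

```text
t 38.1 tcp [0.3783 0.3234 0.1636] x-ang 100.2706097095572 gap 0.02575700674027243 F [-1.3244 -0.7225  5.7276] q [ 0.5603  0.3025 -0.3646  0.9023  0.0001  1.9519]
shift mm [-140.0797  125.7533  -21.3163]
```

The area toward +y is free here, so tilt in place along the arc.

arm_command --targets '[{"grip": 0, "translation": [24.8, 0, -2], "yaw": 0}, {"grip": 0, "translation": [24.8, 0, 1.3], "yaw": 0}, {"grip": 0, "translation": [24.4, 0, 4.6], "yaw": 0}, {"grip": 0, "translation": [23.2, 0, 9], "yaw": 0}, {"grip": 0, "translation": [21.6, 0, 12.4], "yaw": 0}, {"grip": 0, "translation": [19.4, 0, 15.6], "yaw": 0}, {"grip": 0, "translation": [0, 0, 0], "yaw": 0}]'

```text
time_s: 38.98
tcp_pos: [0.3543, 0.4639, 0.1241]
tcp_rot: [-2.009, -2.412, -0.013]
contact_force: [-1.7, 9.5, 15.6]
finger_gap: 0.0257
grip_force: 41.7
```

arm_command --targets '[{"grip": 0, "translation": [16.6, 0, 18.6], "yaw": 0}, {"grip": 0, "translation": [13.6, 0, 20.8], "yaw": 0}, {"grip": 0, "translation": [10, 0, 22.5], "yaw": 0}, {"grip": 0, "translation": [6.5, 0, 22], "yaw": 0}, {"grip": 0, "translation": [0, 0, 0], "yaw": 0}]'

```text
time_s: 39.6
tcp_pos: [0.3444, 0.5049, 0.037]
tcp_rot: [2.013, 2.412, -0.003]
contact_force: [-0.4, -0.5, 1.9]
finger_gap: 0.026
grip_force: 40.8
```

```bash
python3 - <<'E'
from h import *
s,m=st();im=r.capture("scene");cv2.imwrite("pics/sc21.png",im[:,:,::-1]);axis(im,YEL)
d=m[:,0];h=s['tcp_pos'].copy()
for z in(.03,.036):
  h[2]=z;print([proj("scene",h+a*d)[0].round(0).tolist() for a in(-.156,-.146,.009)])
E
```

```text
t 39.6 tcp [0.3444 0.5049 0.037 ] x-ang 100.30948640043471 gap 0.025964439992332562 F [-0.3827 -0.535   1.9261] q [ 0.8527  0.6335 -0.1907  0.7482 -0.0001  2.2435]
[([208, 22, 31, 72, 1479], [222.0, 54.0]), ([16, 202, 45, 29, 939], [38.0, 216.0]), ([499, 229, 21, 24, 467], [509.0, 240.0]), ([527, 228, 7, 24, 107], [531.0, 239.0]), ([542, 228, 29, 24, 490], [554.0, 239.0]), ([364, 252, 14, 6, 45], [371.0, 255.0]), ([220, 335, 42, 40, 228], [243.0, 363.0])]
[[499.0, 239.0], [503.0, 239.0], [571.0, 243.0]]
[[500.0, 237.0], [504.0, 238.0], [571.0, 241.0]]
```

Lying flat, held 156 mm from the foot. Regrip firmly, lift.

arm_command --targets '[{"grip": 0.4, "translation": [0, 0, 0], "yaw": 0}, {"grip": 0.4, "translation": [0, 0, 0], "yaw": 0}, {"grip": 0, "translation": [0, 0, 0], "yaw": 0}, {"grip": 0, "translation": [0, 0, 0], "yaw": 0}, {"grip": 0, "translation": [0, 0, 0], "yaw": 0}, {"grip": 0, "translation": [0, 0, -40], "yaw": 0}, {"grip": 0, "translation": [0, 0, -50], "yaw": 0}, {"grip": 0, "translation": [0, 0, -50], "yaw": 0}, {"grip": 0, "translation": [0, 0, -50], "yaw": 0}, {"grip": 0, "translation": [0, 0, 0], "yaw": 0}]' --grip_force 80

```text
time_s: 40.9
tcp_pos: [0.3465, 0.5066, 0.2322]
tcp_rot: [2.014, 2.411, 0.011]
contact_force: [0.7, -0.1, -1.7]
finger_gap: 0.0241
grip_force: 78.9
```

```bash
cat >> h.py <<'E'
def held(col,hz=-.007):
    s,m=st();im=r.capture("scene");axis(im,col);h=s['tcp_pos']+[0,0,hz]
    print("pred foot/mouth",[proj("scene",h+a*m[:,0])[0].round(1).tolist() for a in(-.156,.009)])
E
python3 - <<'E'
from h import *
held(YEL);go(.5463,.0305,.24)
E
```

```text
t 40.9 tcp [0.3465 0.5066 0.2322] x-ang 100.25740088314161 gap 0.02408589634232995 F [ 0.7131 -0.0812 -1.7401] q [0.8519 0.4625 0.0689 1.1701 0.     2.2437]
[([208, 22, 31, 72, 1477], [222.0, 54.0]), ([527, 165, 26, 28, 646], [540.0, 179.0]), ([559, 166, 10, 28, 142], [565.0, 180.0]), ([575, 167, 31, 27, 563], [589.0, 180.0]), ([16, 202, 45, 29, 936], [38.0, 216.0]), ([364, 252, 14, 6, 47], [370.0, 254.0]), ([220, 335, 42, 40, 229], [243.0, 363.0])]
pred foot/mouth [[526.4, 176.0], [608.3, 179.4]]
t 40.95 tcp [0.3457 0.5057 0.2296] x-ang 100.25325537801193 gap 0.024288503793256352 F [-0.1476  0.4182 -1.3734] q [0.8518 0.4645 0.0653 1.1683 0.     2.2437]
shift mm [-503.2863  112.8454  -11.1804]
```

arm_command --targets '[{"grip": 0, "translation": [-40, 11, -10], "yaw": 0}, {"grip": 0, "translation": [-51, 11, 0], "yaw": 0}, {"grip": 0, "translation": [-52, 12, 0], "yaw": 0}, {"grip": 0, "translation": [-52, 12, 0], "yaw": 0}, {"grip": 0, "translation": [-52, 12, 0], "yaw": 0}, {"grip": 0, "translation": [-52, 12, 0], "yaw": 0}, {"grip": 0, "translation": [-52, 12, 0], "yaw": 0}, {"grip": 0, "translation": [-52, 11, 0], "yaw": 0}, {"grip": 0, "translation": [-50, 10, 0], "yaw": 0}, {"grip": 0, "translation": [-50, 10, 0], "yaw": 0}]'

```text
time_s: 42.2
tcp_pos: [0.5453, 0.0285, 0.2363]
tcp_rot: [-2.013, -2.409, 0.002]
contact_force: [0.4, -0.0, -1.4]
finger_gap: 0.0239
grip_force: 78.9
```

arm_command --targets '[{"grip": 0, "translation": [0, 0, 0], "yaw": 0}, {"grip": 0, "translation": [0, 0, 0], "yaw": 0}]'

```text
time_s: 42.45
tcp_pos: [0.5449, 0.0303, 0.2366]
tcp_rot: [-2.013, -2.409, 0.002]
contact_force: [-0.5, -0.4, -1.2]
finger_gap: 0.0238
grip_force: 78.9
```

```bash
python3 - <<'E'
from h import *
held(YEL);go(.5463,.0305,.105)
E
```

```text
t 42.45 tcp [0.5449 0.0303 0.2366] x-ang 100.21506317952931 gap 0.023773991417616474 F [-0.4724 -0.4224 -1.2349] q [-0.0787  0.3371 -0.1107  1.1257  0.0003  1.3138]
[([208, 22, 31, 72, 1492], [222.0, 54.0]), ([280, 188, 19, 29, 490], [288.0, 202.0]), ([308, 189, 7, 29, 167], [311.0, 203.0]), ([324, 190, 28, 29, 704], [337.0, 204.0]), ([16, 202, 45, 29, 940], [38.0, 216.0]), ([364, 252, 14, 6, 41], [370.0, 254.0]), ([220, 335, 42, 40, 227], [243.0, 363.0])]
pred foot/mouth [[275.9, 199.3], [361.2, 203.3]]
t 42.5 tcp [0.5449 0.0308 0.2369] x-ang 100.27641959310326 gap 0.024170117349522027 F [-0.2954 -0.1748 -0.2157] q [-0.0777  0.3366 -0.1106  1.1259  0.0003  1.3137]
shift mm [ -0.6421   1.6065 131.9451]
```

arm_command --targets '[{"grip": 0, "translation": [-2, 1.5, 40], "yaw": 0}, {"grip": 0, "translation": [0, 0, 40], "yaw": 0}, {"grip": 0, "translation": [0, 0, 35], "yaw": 0}, {"grip": 0, "translation": [0, 0, 17], "yaw": 0}, {"grip": 0, "translation": [0, 0, 5], "yaw": 0}, {"grip": 0, "translation": [0, 0, 3], "yaw": 0}, {"grip": 0, "translation": [0, 0, 2], "yaw": 0}, {"grip": 0, "translation": [0, 0, 0], "yaw": 0}]'

```text
time_s: 43.5
tcp_pos: [0.5479, 0.0286, 0.0965]
tcp_rot: [2.013, 2.411, 0.001]
contact_force: [0.1, 0.0, -0.4]
finger_gap: 0.0238
grip_force: 78.9
```

```bash
python3 - <<'E'
from h import *
held(YEL)
E
```

```text
t 43.5 tcp [0.5479 0.0286 0.0965] x-ang 100.26170160085177 gap 0.023803127506914188 F [ 0.0809  0.0405 -0.4055] q [-0.0812  0.4618 -0.3176  0.7906  0.      1.3105]
[([208, 22, 31, 72, 1488], [222.0, 54.0]), ([16, 202, 45, 29, 937], [38.0, 216.0]), ([282, 237, 17, 27, 413], [290.0, 250.0]), ([307, 239, 7, 26, 135], [310.0, 252.0]), ([322, 240, 25, 26, 572], [333.0, 253.0]), ([220, 335, 42, 40, 228], [243.0, 363.0])]
pred foot/mouth [[278.3, 248.2], [355.4, 252.1]]
```

arm_command --targets '[{"grip": 0, "translation": [-4, 0, 2], "yaw": 0}, {"grip": 0, "translation": [0, 0, 2], "yaw": 0}, {"grip": 0, "translation": [0, 0, 2], "yaw": 0}, {"grip": 0, "translation": [0, 0, 0], "yaw": 0}]'

```text
time_s: 44.05
tcp_pos: [0.5481, 0.0246, 0.0903]
tcp_rot: [-2.014, -2.411, 0.0]
contact_force: [-5.3, 3.8, 9.2]
finger_gap: 0.0234
grip_force: 80.2
```

arm_command --targets '[{"grip": 0.4, "translation": [0, -1, -1], "yaw": 0}, {"grip": 0.5, "translation": [0, 0, 0], "yaw": 0}, {"grip": 1, "translation": [0, 0, 0], "yaw": 0}, {"grip": 1, "translation": [0, 0, 0], "yaw": 0}, {"grip": 1, "translation": [0, 0, 0], "yaw": 0}, {"grip": 1, "translation": [0, 0, -40], "yaw": 0}, {"grip": 1, "translation": [0, 0, -60], "yaw": 0}, {"grip": 1, "translation": [0, 0, 0], "yaw": 0}]' --grip_force 30

```text
time_s: 45.05
tcp_pos: [0.5502, 0.0242, 0.1954]
tcp_rot: [2.01, 2.406, 0.007]
contact_force: [0.6, -0.4, 0.4]
finger_gap: 0.0854
grip_force: 0.0
```

```bash
python3 - <<'E'
from h import *
held(YEL);go(.459,.119,.185);im=r.capture("scene");print(trig(im)[::5]);axis(im,PINK)
E
```

```text
t 45.05 tcp [0.5502 0.0242 0.1954] x-ang 100.26010860774491 gap 0.08540890790139793 F [ 0.6486 -0.3644  0.3854] q [-0.0889  0.3651 -0.1814  1.0164  0.      1.3029]
[([208, 22, 31, 72, 1493], [222.0, 54.0]), ([16, 202, 45, 29, 935], [38.0, 216.0]), ([279, 238, 18, 26, 398], [287.0, 250.0]), ([305, 238, 6, 27, 135], [307.0, 251.0]), ([320, 239, 38, 27, 726], [335.0, 253.0]), ([220, 335, 42, 40, 230], [243.0, 363.0])]
pred foot/mouth [[273.3, 215.6], [356.2, 219.8]]
t 45.1 tcp [0.5488 0.0243 0.1931] x-ang 100.25945993841094 gap 0.08539206315260235 F [ 0.6482  0.1303 -1.4993] q [-0.0889  0.3672 -0.1849  1.0144 -0.      1.3028]
shift mm [109.2182 -71.5135   7.6373]
[(216, 385.0), (221, 385.0), (226, 385.5), (231, 385.7), (236, 385.5)]
[([166, 190, 28, 39, 746], [179.0, 212.0]), ([171, 226, 26, 13, 87], [184.0, 234.0]), ([174, 236, 25, 12, 68], [188.0, 243.0])]
```

Yellow lies exactly as pink did (px 279–358). Repeat the trigger squeeze.

arm_command --targets '[{"grip": 1, "translation": [36.4, -23.8, 0], "yaw": 0}, {"grip": 1, "translation": [36.4, -23.8, 0], "yaw": 0}, {"grip": 1, "translation": [36.4, -23.8, 0], "yaw": 0}, {"grip": 1, "translation": [0, 0, 0], "yaw": -0.175}, {"grip": 1, "translation": [0, 0, 0], "yaw": -0.175}, {"grip": 1, "translation": [0, 0, 0], "yaw": -0.175}, {"grip": 1, "translation": [0, 0, 0], "yaw": -0.175}, {"grip": 1, "translation": [0, 0, 0], "yaw": -0.175}, {"grip": 1, "translation": [0, 0, 0], "yaw": -0.175}, {"grip": 1, "translation": [0, 0, 0], "yaw": -0.175}]'

```text
time_s: 46.4
tcp_pos: [0.4566, 0.119, 0.1895]
tcp_rot: [-0.252, -3.129, 0.001]
contact_force: [-0.8, 0.3, 0.0]
finger_gap: 0.0855
grip_force: 0.0
```

arm_command --targets '[{"grip": 1, "translation": [0, 0, 0], "yaw": -0.175}, {"grip": 1, "translation": [0, 0, 0], "yaw": -0.17}, {"grip": 1, "translation": [0, 0, 0], "yaw": 0}, {"grip": 1, "translation": [0, 0, 0], "yaw": 0}]'

```text
time_s: 46.9
tcp_pos: [0.4572, 0.1191, 0.1903]
tcp_rot: [0.274, -3.128, -0.0]
contact_force: [-0.8, -0.3, -0.5]
finger_gap: 0.0857
grip_force: 0.0
```

```bash
python3 - <<'E'
from h import *
go(.4595,.1188,.0815)
E
```

```text
t 46.9 tcp [0.4572 0.1191 0.1903] x-ang -170.00226859635995 gap 0.08567498519516724 F [-0.7637 -0.261  -0.469 ] q [ 0.0999  0.2341 -0.3825  0.9556  0.     -0.0746]
shift mm [ -2.3537  -0.6948 108.8112]
```

arm_command --targets '[{"grip": 1, "translation": [-1, -0.5, 40], "yaw": 0}, {"grip": 1, "translation": [0, 0, 40], "yaw": 0}, {"grip": 1, "translation": [0, 0, 24], "yaw": 0}, {"grip": 1, "translation": [0, 0, 4], "yaw": 0}, {"grip": 1, "translation": [0, 0, 0], "yaw": 0}]'

```text
time_s: 47.52
tcp_pos: [0.459, 0.1188, 0.0834]
tcp_rot: [-0.278, 3.129, 0.0]
contact_force: [-0.1, -0.7, 0.2]
finger_gap: 0.0854
grip_force: 0.0
```

arm_command --targets '[{"grip": 0, "translation": [0, 0, 0], "yaw": 0}, {"grip": 0, "translation": [0, 0, 0], "yaw": 0}, {"grip": 0, "translation": [0, 0, 0], "yaw": 0}, {"grip": 0, "translation": [0, 0, 0], "yaw": 0}, {"grip": 0, "translation": [0, 0, 0], "yaw": 0}, {"grip": 0, "translation": [0, 0, 0], "yaw": 0}, {"grip": 0, "translation": [0, 0, 0], "yaw": 0}, {"grip": 0, "translation": [0, 0, 0], "yaw": 0}, {"grip": 0, "translation": [0, 0, 0], "yaw": 0}]'

```text
time_s: 48.65
tcp_pos: [0.4603, 0.1159, 0.0846]
tcp_rot: [-0.275, 3.127, -0.011]
contact_force: [0.0, -15.0, 10.6]
finger_gap: 0.0432
grip_force: 30.1
```

```bash
python3 - <<'E'
from h import *
im=r.capture("scene");print(trig(im)[::5]);print(blob(im,*YEL))
E
```

```text
[(218, 394.5), (223, 392.8), (228, 391.0), (233, 390.0), (238, 388.5)]
[([208, 22, 31, 72, 1487], [222.4, 54.1]), ([16, 202, 45, 29, 934], [38.1, 215.7]), ([320, 239, 38, 27, 740], [335.2, 252.4]), ([279, 237, 17, 27, 398], [287.1, 250.0])]
```

Same squeezed state as before. Hold, release, return.

arm_command --targets '[{"grip": 0, "translation": [0, 0, 0], "yaw": 0}, {"grip": 0, "translation": [0, 0, 0], "yaw": 0}, {"grip": 0, "translation": [0, 0, 0], "yaw": 0}, {"grip": 0, "translation": [0, 0, 0], "yaw": 0}, {"grip": 0, "translation": [0, 0, 0], "yaw": 0}, {"grip": 0, "translation": [0, 0, 0], "yaw": 0}, {"grip": 0, "translation": [0, 0, 0], "yaw": 0}, {"grip": 0, "translation": [0, 0, 0], "yaw": 0}, {"grip": 0, "translation": [0, 0, 0], "yaw": 0}, {"grip": 0, "translation": [0, 0, 0], "yaw": 0}]'

```text
time_s: 49.95
tcp_pos: [0.4603, 0.1159, 0.0846]
tcp_rot: [-0.275, 3.127, -0.011]
contact_force: [-0.1, -15.9, 10.1]
finger_gap: 0.043
grip_force: 30.1
```

arm_command --targets '[{"grip": 0, "translation": [0, 0, 0], "yaw": 0}, {"grip": 0, "translation": [0, 0, 0], "yaw": 0}, {"grip": 0, "translation": [0, 0, 0], "yaw": 0}, {"grip": 0, "translation": [0, 0, 0], "yaw": 0}, {"grip": 0, "translation": [0, 0, 0], "yaw": 0}, {"grip": 0, "translation": [0, 0, 0], "yaw": 0}, {"grip": 0, "translation": [0, 0, 0], "yaw": 0}, {"grip": 0, "translation": [0, 0, 0], "yaw": 0}, {"grip": 0, "translation": [0, 0, 0], "yaw": 0}, {"grip": 0, "translation": [0, 0, 0], "yaw": 0}]'

```text
time_s: 51.2
tcp_pos: [0.4603, 0.1159, 0.0846]
tcp_rot: [-0.275, 3.127, -0.011]
contact_force: [-0.4, -16.1, 9.6]
finger_gap: 0.0434
grip_force: 30.1
```

arm_command --targets '[{"grip": 0, "translation": [0, 0, 0], "yaw": 0}, {"grip": 0, "translation": [0, 0, 0], "yaw": 0}, {"grip": 0, "translation": [0, 0, 0], "yaw": 0}, {"grip": 0, "translation": [0, 0, 0], "yaw": 0}, {"grip": 0, "translation": [0, 0, 0], "yaw": 0}, {"grip": 0, "translation": [0, 0, 0], "yaw": 0}, {"grip": 0, "translation": [0, 0, 0], "yaw": 0}, {"grip": 0, "translation": [0, 0, 0], "yaw": 0}, {"grip": 0, "translation": [0, 0, 0], "yaw": 0}, {"grip": 0, "translation": [0, 0, 0], "yaw": 0}]'

```text
time_s: 52.45
tcp_pos: [0.4603, 0.1159, 0.0846]
tcp_rot: [-0.275, 3.127, -0.011]
contact_force: [-1.2, -16.9, 10.0]
finger_gap: 0.0433
grip_force: 30.1
```

arm_command --targets '[{"grip": 1, "translation": [0, 0, 0], "yaw": 0}, {"grip": 1, "translation": [0, 0, 0], "yaw": 0}, {"grip": 1, "translation": [0, 0, 0], "yaw": 0}, {"grip": 1, "translation": [0, 0, 0], "yaw": 0}, {"grip": 1, "translation": [0, 0, 0], "yaw": 0}, {"grip": 1, "translation": [0, 0, 0], "yaw": 0}, {"grip": 1, "translation": [0, 0, -50], "yaw": 0}, {"grip": 1, "translation": [0, 0, -60], "yaw": 0}, {"grip": 1, "translation": [0, 0, 0], "yaw": 0.175}, {"grip": 1, "translation": [0, 0, 0], "yaw": 0.175}]'

```text
time_s: 53.7
tcp_pos: [0.4592, 0.1189, 0.1939]
tcp_rot: [0.278, 3.128, 0.001]
contact_force: [0.8, -0.1, -0.3]
finger_gap: 0.0855
grip_force: 0.0
```

arm_command --targets '[{"grip": 1, "translation": [0, 0, 0], "yaw": 0.175}, {"grip": 1, "translation": [0, 0, 0], "yaw": 0.175}, {"grip": 1, "translation": [0, 0, 0], "yaw": 0.175}, {"grip": 1, "translation": [0, 0, 0], "yaw": 0.175}, {"grip": 1, "translation": [0, 0, 0], "yaw": 0.175}, {"grip": 1, "translation": [0, 0, 0], "yaw": 0.175}, {"grip": 1, "translation": [0, 0, 0], "yaw": 0.17}, {"grip": 1, "translation": [-35, 23.5, 0], "yaw": 0}, {"grip": 1, "translation": [-35, 23.5, 0], "yaw": 0}, {"grip": 1, "translation": [-35, 23.5, 0], "yaw": 0}]'

```text
time_s: 54.95
tcp_pos: [0.5476, 0.0272, 0.193]
tcp_rot: [2.014, 2.411, 0.0]
contact_force: [0.5, -0.2, 0.2]
finger_gap: 0.0856
grip_force: 0.0
```

arm_command --targets '[{"grip": 1, "translation": [0, 0, 0], "yaw": 0}]'

```text
time_s: 55.08
tcp_pos: [0.5484, 0.0261, 0.1926]
tcp_rot: [2.017, 2.408, 0.0]
contact_force: [-1.2, 0.9, -0.1]
finger_gap: 0.0851
grip_force: 0.0
```

```bash
python3 - <<'E'
from h import *
go(.546,.0298,.093)
im=r.capture("scene");print(trig(im)[::5]);print(blob(im,*YEL))
E
```

```text
t 55.075 tcp [0.5484 0.0261 0.1926] x-ang 100.10601084076801 gap 0.08513006443401329 F [-1.2388  0.9062 -0.0592] q [-0.0854  0.3699 -0.1821  1.0182 -0.0004  1.309 ]
shift mm [ 4.1056 -1.7831 99.6121]
[(216, 386.0), (221, 385.0), (226, 386.0), (231, 385.5), (236, 385.5)]
[([208, 22, 31, 72, 1494], [222.4, 54.1]), ([16, 202, 45, 29, 935], [38.1, 215.7]), ([320, 239, 38, 27, 730], [335.3, 252.6]), ([279, 237, 18, 27, 400], [287.2, 250.1])]
```

Trigger at rest, yellow in place. Loose pinch on the neck and lift as with pink.

arm_command --targets '[{"grip": 1, "translation": [4, -1.8, 40], "yaw": 0}, {"grip": 1, "translation": [0, 0, 40], "yaw": 0}, {"grip": 0.5, "translation": [0, 0, 19.5], "yaw": 0}, {"grip": 0.5, "translation": [0, 0, 0], "yaw": 0}, {"grip": 0.5, "translation": [0, 0, 0], "yaw": 0}, {"grip": 0.31, "translation": [0, 0, 0], "yaw": 0}, {"grip": 0.31, "translation": [0, 0, 0], "yaw": 0}, {"grip": 0.31, "translation": [0, 0, 0], "yaw": 0}, {"grip": 0.31, "translation": [0, 0, 0], "yaw": 0}, {"grip": 0.31, "translation": [0, 0, 0], "yaw": 0}]' --grip_force 20

```text
time_s: 56.38
tcp_pos: [0.5446, 0.0317, 0.0936]
tcp_rot: [2.014, 2.411, 0.001]
contact_force: [2.2, 2.4, 0.9]
finger_gap: 0.0263
grip_force: 7.1
```

arm_command --targets '[{"grip": 0.31, "translation": [0, 0, -10], "yaw": 0}, {"grip": 0.31, "translation": [0, 0, -15], "yaw": 0}, {"grip": 0.31, "translation": [0, 0, -15], "yaw": 0}, {"grip": 0.31, "translation": [0, 0, 0], "yaw": 0}, {"grip": 0.31, "translation": [0, 0, -30], "yaw": 0}, {"grip": 0.31, "translation": [0, 0, -50], "yaw": 0}, {"grip": 0.31, "translation": [0, 0, -50], "yaw": 0}, {"grip": 0.31, "translation": [0, 0, 0], "yaw": 0}, {"grip": 0.31, "translation": [0, 0, 0], "yaw": 0}, {"grip": 0.31, "translation": [0, 0, 0], "yaw": 0}]'

```text
time_s: 57.62
tcp_pos: [0.5442, 0.0312, 0.2627]
tcp_rot: [2.014, 2.411, -0.002]
contact_force: [1.7, -1.6, 6.6]
finger_gap: 0.0267
grip_force: 5.3
```

arm_command --targets '[{"grip": 0.31, "translation": [0, 0, 0], "yaw": 0}, {"grip": 0.31, "translation": [0, 0, 0], "yaw": 0}, {"grip": 0.31, "translation": [0, 0, 0], "yaw": 0}]'

```text
time_s: 58.0
tcp_pos: [0.5443, 0.0311, 0.2627]
tcp_rot: [2.014, 2.411, -0.002]
contact_force: [0.2, -2.2, 6.7]
finger_gap: 0.0266
grip_force: 5.3
```

```bash
python3 - <<'E'
from h import *
hang(YEL,.158);go(.4516,-.3627,.283)
E
```

```text
t 58.0 tcp [0.5443 0.0311 0.2627] x-ang 100.23471124857778 gap 0.026573555764679808 F [ 0.2002 -2.2438  6.7484] q [-0.0764  0.321  -0.0645  1.1858 -0.0011  1.3158]
[([208, 22, 31, 72, 1484], [222.0, 54.0]), ([357, 193, 32, 39, 820], [372.0, 214.0]), ([16, 202, 45, 29, 937], [38.0, 216.0]), ([370, 223, 26, 19, 107], [385.0, 235.0]), ([378, 233, 27, 23, 280], [393.0, 248.0]), ([220, 335, 42, 40, 227], [243.0, 363.0])]
-90 foot [275.0, 189.0] mid [314.0, 191.0] r [326.0, 191.0]
-45 foot [300.0, 231.0] mid [326.0, 214.0] r [335.0, 208.0]
-20 foot [328.0, 244.0] mid [341.0, 221.0] r [346.0, 214.0]
-10 foot [340.0, 247.0] mid [348.0, 223.0] r [351.0, 215.0]
0 foot [353.0, 248.0] mid [355.0, 224.0] r [356.0, 215.0]
10 foot [366.0, 248.0] mid [362.0, 224.0] r [361.0, 215.0]
20 foot [379.0, 247.0] mid [369.0, 223.0] r [366.0, 215.0]
t 58.05 tcp [0.5443 0.0311 0.2627] x-ang 100.23306647325263 gap 0.026992053885927653 F [ 0.1664 -2.2472  6.5987] q [-0.0764  0.321  -0.0645  1.1858 -0.0011  1.3158]
shift mm [-371.0982 -161.1726  -19.7954]
```

Foot swung ~28° past vertical and presses on the gun. Lift clear and let it swing back.

arm_command --targets '[{"grip": 0.31, "translation": [0, 0, -15], "yaw": 0}, {"grip": 0.31, "translation": [0, 0, -20], "yaw": 0}, {"grip": 0.31, "translation": [0, 0, 0], "yaw": 0}, {"grip": 0.31, "translation": [0, 0, 0], "yaw": 0}, {"grip": 0.31, "translation": [0, 0, 0], "yaw": 0}, {"grip": 0.31, "translation": [0, 0, 0], "yaw": 0}]'

```text
time_s: 58.8
tcp_pos: [0.544, 0.0317, 0.2979]
tcp_rot: [-2.013, -2.41, 0.001]
contact_force: [0.7, -0.7, -0.5]
finger_gap: 0.0268
grip_force: 4.1
```

```bash
python3 - <<'E'
from h import *
im=hang(YEL,.158);cv2.imwrite("pics/sc22.png",im[:,:,::-1]);print(trig(im)[::5])
E
```

```text
t 58.8 tcp [0.544  0.0317 0.2979] x-ang 100.25955703076875 gap 0.026817681398810477 F [ 0.7436 -0.7294 -0.4957] q [-0.076   0.308   0.009   1.2729  0.0001  1.3158]
[([208, 22, 31, 72, 1485], [222.0, 54.0]), ([350, 178, 29, 43, 827], [364.0, 204.0]), ([16, 202, 45, 29, 937], [38.0, 216.0]), ([352, 220, 29, 13, 98], [366.0, 228.0]), ([354, 233, 28, 17, 256], [368.0, 242.0]), ([364, 252, 14, 6, 51], [370.0, 254.0]), ([220, 335, 42, 40, 231], [243.0, 363.0])]
-90 foot [274.0, 175.0] mid [314.0, 176.0] r [327.0, 177.0]
-45 foot [300.0, 219.0] mid [327.0, 200.0] r [336.0, 195.0]
-20 foot [328.0, 233.0] mid [342.0, 208.0] r [347.0, 201.0]
-10 foot [341.0, 236.0] mid [349.0, 210.0] r [352.0, 202.0]
0 foot [354.0, 237.0] mid [357.0, 211.0] r [357.0, 202.0]
10 foot [368.0, 237.0] mid [364.0, 211.0] r [363.0, 202.0]
20 foot [381.0, 235.0] mid [371.0, 210.0] r [368.0, 202.0]
[(216, 385.0), (221, 385.0), (226, 385.5), (231, 385.5), (236, 385.5)]
```

Now ≈10° like pink. Tighten, carry to cell2.

arm_command --targets '[{"grip": 0, "translation": [0, 0, 0], "yaw": 0}, {"grip": 0, "translation": [0, 0, 0], "yaw": 0}, {"grip": 0, "translation": [-30, -13, 0], "yaw": 0}, {"grip": 0, "translation": [-47, -21, 0], "yaw": 0}, {"grip": 0, "translation": [-47, -21, 0], "yaw": 0}, {"grip": 0, "translation": [-47, -21, 0], "yaw": 0}, {"grip": 0, "translation": [-47, -21, 0], "yaw": 0}, {"grip": 0, "translation": [-47, -21, 0], "yaw": 0}, {"grip": 0, "translation": [-48.5, -23.5, 0], "yaw": 0}, {"grip": 0, "translation": [0, 0, 0], "yaw": 0}]' --grip_force 40

```text
time_s: 60.1
tcp_pos: [0.4598, -0.3054, 0.2982]
tcp_rot: [2.019, 2.406, -0.001]
contact_force: [-0.1, 0.0, -0.8]
finger_gap: 0.0244
grip_force: 39.4
```

arm_command --targets '[{"grip": 0, "translation": [0, 0, 0], "yaw": 0}, {"grip": 0, "translation": [0, 0, 0], "yaw": 0}]'

```text
time_s: 60.35
tcp_pos: [0.4613, -0.3011, 0.2986]
tcp_rot: [2.012, 2.412, 0.0]
contact_force: [0.8, -0.1, -1.8]
finger_gap: 0.0241
grip_force: 39.4
```

```bash
python3 - <<'E'
from h import *
im=hang(YEL,.158);cv2.imwrite("pics/sc23.png",im[:,:,::-1]);go(.4605,-.302,.185)
print("cell2",proj("scene",[[.4552,-.2727,.004],[.4552,-.2727,.094]]))
E
```

```text
t 60.35 tcp [ 0.4613 -0.3011  0.2986] x-ang 100.3299894306737 gap 0.02413517253686286 F [ 0.7583 -0.0933 -1.8271] q [-0.7111  0.3185  0.0256  1.2779  0.0002  0.6794]
[([211, 22, 28, 72, 1338], [224.0, 54.0]), ([202, 123, 29, 44, 770], [215.0, 149.0]), ([210, 166, 25, 12, 91], [222.0, 174.0]), ([214, 177, 25, 18, 246], [227.0, 188.0]), ([16, 202, 45, 29, 938], [38.0, 216.0]), ([364, 252, 14, 6, 46], [370.0, 254.0]), ([220, 335, 42, 40, 231], [243.0, 363.0])]
-90 foot [131.0, 123.0] mid [167.0, 125.0] r [178.0, 125.0]
-45 foot [165.0, 167.0] mid [184.0, 148.0] r [190.0, 142.0]
-20 foot [194.0, 181.0] mid [199.0, 156.0] r [201.0, 148.0]
-10 foot [206.0, 183.0] mid [206.0, 158.0] r [206.0, 149.0]
0 foot [218.0, 185.0] mid [213.0, 159.0] r [211.0, 150.0]
10 foot [230.0, 185.0] mid [219.0, 158.0] r [216.0, 150.0]
20 foot [241.0, 183.0] mid [225.0, 157.0] r [220.0, 149.0]
t 60.4 tcp [ 0.4613 -0.301   0.2986] x-ang 100.34407366725887 gap 0.0248825443311825 F [-0.2076  0.6885 -2.6239] q [-0.7109  0.3185  0.0256  1.2779  0.0001  0.6793]
shift mm [ -0.8306  -0.9991 113.6445]
cell2 [[236.8514 224.8154]
 [232.4802 197.9566]]
```

```bash
python3 - <<'E'
from h import *
print("cross",ray("top",450,277,.052))
GR=((50,120,40),(80,255,255))
for n,f in(("top","top0"),("scene","scene0")):
    for s,c in blob(cv2.imread(f"pics/{f}.png")[:,:,::-1].copy(),*GR):print(n,s,c,ray(n,*c,.080))
g=cv2.cvtColor(cv2.imread("pics/top0.png"),cv2.COLOR_BGR2GRAY)
print("row300",g[298:303,398:500].mean(0).astype(int).tolist());print("col425",g[226:328,465:470].mean(1).astype(int).tolist())
E
```

```text
cross [ 0.4978 -0.3201  0.052 ]
top [347, 132, 26, 38, 971] [359.5, 150.5] [ 0.7693 -0.1367  0.08  ]
top [419, 237, 30, 31, 711] [433.8, 252.4] [ 0.5471 -0.283   0.08  ]
top [563, 218, 27, 38, 515] [576.2, 236.6] [ 0.5738 -0.5784  0.08  ]
scene [219, 325, 43, 44, 1172] [240.0, 346.4] [ 0.8165 -0.1265  0.08  ]
scene [51, 201, 45, 44, 909] [76.7, 229.5] [ 0.6241 -0.5803  0.08  ]
scene [201, 220, 28, 23, 499] [214.2, 231.2] [ 0.554  -0.2812  0.08  ]
scene [9, 226, 33, 20, 367] [25.0, 234.4] [ 0.6652 -0.6825  0.08  ]
row300 [127, 128, 130, 127, 123, 107, 81, 55, 48, 55, 62, 57, 52, 49, 46, 47, 48, 48, 47, 47, 46, 47, 48, 48, 48, 47, 47, 47, 51, 59, 65, 67, 69, 67, 68, 68, 69, 68, 70, 68, 69, 68, 69, 68, 68, 68, 65, 61, 54, 48, 51, 55, 60, 60, 53, 47, 48, 46, 46, 46, 47, 46, 47, 47, 47, 47, 51, 58, 64, 69, 68, 69, 67, 68, 69, 68, 70, 69, 69, 68, 68, 66, 67, 68, 68, 68, 68, 67, 62, 57, 51, 47, 49, 50, 51, 56, 64, 73, 80, 83, 84, 86]
col425 [126, 125, 125, 125, 126, 125, 114, 91, 65, 46, 36, 36, 41, 45, 45, 49, 55, 64, 68, 67, 67, 64, 65, 65, 64, 60, 56, 52, 48, 47, 46, 47, 46, 46, 45, 46, 47, 47, 44, 46, 45, 47, 45, 48, 48, 47, 48, 45, 50, 56, 57, 52, 45, 45, 44, 47, 56, 65, 67, 68, 67, 66, 66, 66, 65, 66, 66, 67, 66, 65, 66, 64, 65, 66, 66, 66, 66, 65, 66, 66, 67, 66, 67, 65, 67, 65, 66, 65, 63, 67, 65, 65, 66, 65, 70, 78, 85, 91, 102, 117, 123, 124]
```

Crate centre confirmed (≈(.498,−.320)). Lower into cell2.

arm_command --targets '[{"grip": 0, "translation": [3, -1, 0], "yaw": 0}, {"grip": 0, "translation": [0, 0, 35], "yaw": 0}, {"grip": 0, "translation": [0, 0, 35], "yaw": 0}, {"grip": 0, "translation": [0, 0, 25], "yaw": 0}, {"grip": 0, "translation": [0, 0, 18], "yaw": 0}, {"grip": 0, "translation": [0, 0, 0], "yaw": 0}]'

```text
time_s: 61.15
tcp_pos: [0.4588, -0.2981, 0.1845]
tcp_rot: [-2.012, -2.41, -0.0]
contact_force: [-0.4, 0.1, -1.1]
finger_gap: 0.0243
grip_force: 39.4
```

arm_command --targets '[{"grip": 0, "translation": [0, 0, 4], "yaw": 0}, {"grip": 0, "translation": [0, 0, 3], "yaw": 0}, {"grip": 0, "translation": [0, 0, 0], "yaw": 0}]'

```text
time_s: 61.52
tcp_pos: [0.4595, -0.2993, 0.1787]
tcp_rot: [2.014, 2.411, -0.0]
contact_force: [0.7, -0.2, -1.5]
finger_gap: 0.0247
grip_force: 39.4
```

arm_command --targets '[{"grip": 0, "translation": [0, 0, 3], "yaw": 0}, {"grip": 0, "translation": [0, 0, 3], "yaw": 0}, {"grip": 0, "translation": [0, 0, 0], "yaw": 0}]'

```text
time_s: 61.9
tcp_pos: [0.4628, -0.3017, 0.177]
tcp_rot: [2.007, 2.403, 0.001]
contact_force: [1.0, 2.1, 28.2]
finger_gap: 0.0248
grip_force: 43.9
```

arm_command --targets '[{"grip": 0, "translation": [0, 0, -2], "yaw": 0}, {"grip": 0, "translation": [6.5, 0, 0], "yaw": 0}, {"grip": 0, "translation": [6.5, 0, 0], "yaw": 0}, {"grip": 0, "translation": [6.5, 0, 0.5], "yaw": 0}, {"grip": 0, "translation": [6.5, 0, 0.5], "yaw": 0}, {"grip": 0, "translation": [0, 0, 0], "yaw": 0}]'

```text
time_s: 62.65
tcp_pos: [0.4563, -0.2752, 0.1757]
tcp_rot: [2.01, 2.407, -0.001]
contact_force: [-0.2, -3.3, 11.1]
finger_gap: 0.0248
grip_force: 42.8
```

```bash
python3 - <<'E'
from h import *
im=hang(YEL,.162);cv2.imwrite("pics/sc24.png",im[:,:,::-1])
E
```

```text
t 62.65 tcp [ 0.4563 -0.2752  0.1757] x-ang 100.25948033206195 gap 0.024821520140825303 F [-0.1849 -3.3085 11.0954] q [-0.6794  0.3505 -0.2589  0.9557 -0.001   0.7124]
[([232, 54, 7, 21, 87], [235.0, 63.0]), ([219, 170, 25, 39, 586], [231.0, 194.0]), ([16, 202, 45, 29, 936], [38.0, 216.0]), ([221, 208, 25, 10, 70], [233.0, 214.0]), ([226, 219, 20, 11, 96], [237.0, 225.0]), ([364, 252, 11, 6, 43], [369.0, 254.0]), ([220, 335, 42, 40, 228], [243.0, 363.0])]
-90 foot [155.0, 170.0] mid [189.0, 172.0] r [201.0, 172.0]
-45 foot [186.0, 208.0] mid [204.0, 193.0] r [211.0, 187.0]
-20 foot [213.0, 220.0] mid [219.0, 200.0] r [222.0, 192.0]
-10 foot [224.0, 223.0] mid [226.0, 201.0] r [226.0, 193.0]
0 foot [236.0, 224.0] mid [232.0, 202.0] r [231.0, 193.0]
10 foot [247.0, 224.0] mid [238.0, 202.0] r [235.0, 193.0]
20 foot [258.0, 223.0] mid [244.0, 201.0] r [239.0, 193.0]
```

Vertical now. Release, rise, retreat.

arm_command --targets '[{"grip": 0.4, "translation": [0, 0, 0], "yaw": 0}, {"grip": 0.5, "translation": [0, 0, 0], "yaw": 0}, {"grip": 1, "translation": [0, 0, 0], "yaw": 0}, {"grip": 1, "translation": [0, 0, 0], "yaw": 0}, {"grip": 1, "translation": [0, 0, 0], "yaw": 0}, {"grip": 1, "translation": [0, 0, -40], "yaw": 0}, {"grip": 1, "translation": [0, 0, -60], "yaw": 0}, {"grip": 1, "translation": [60, 0, 0], "yaw": 0}, {"grip": 1, "translation": [60, 0, 0], "yaw": 0}, {"grip": 1, "translation": [60, 0, 0], "yaw": 0}]'

```text
time_s: 63.95
tcp_pos: [0.4222, -0.0951, 0.2736]
tcp_rot: [2.015, 2.41, 0.001]
contact_force: [0.9, 0.5, 0.5]
finger_gap: 0.0856
grip_force: 0.0
```

arm_command --targets '[{"grip": 1, "translation": [60, 0, 0], "yaw": 0}, {"grip": 1, "translation": [60, 0, 0], "yaw": 0}, {"grip": 1, "translation": [0, 0, 0], "yaw": 0}, {"grip": 1, "translation": [0, 0, 0], "yaw": 0}]'

```text
time_s: 64.45
tcp_pos: [0.4015, 0.0216, 0.2736]
tcp_rot: [2.012, 2.412, 0.0]
contact_force: [-0.4, -0.9, -0.6]
finger_gap: 0.0856
grip_force: 0.0
```

```bash
python3 - <<'E'
from h import *
st();im=r.capture("scene");t=r.capture("top")
for i in(im,t):axis(i,YEL);axis(i,((150,60,40),(178,255,255)))
print(trig(im)[::5])
for c in([.4552,-.2727],[.5416,-.3663]):
    print([proj(n,[*c,z])[0].round(0).tolist() for n in("scene","top") for z in(.004,.094,.169)])
cv2.imwrite("pics/fin.png",np.hstack([cv2.resize(im[160:280,140:300,::-1],None,fx=2.5,fy=2.5),cv2.resize(t[210:330,390:550,::-1],None,fx=2.5,fy=2.5)]))
E
```

```text
t 64.45 tcp [0.4015 0.0216 0.2736] x-ang 100.31890531913311 gap 0.08556106935030877 F [-0.4251 -0.8664 -0.5584] q [-0.1284  0.0379 -0.3867  1.1456 -0.0003  1.2623]
[([208, 22, 31, 72, 1470], [222.0, 54.0]), ([218, 171, 26, 37, 649], [230.0, 192.0]), ([16, 202, 45, 29, 938], [38.0, 216.0]), ([221, 208, 25, 10, 72], [234.0, 214.0]), ([226, 219, 21, 11, 98], [237.0, 225.0]), ([364, 252, 14, 6, 43], [370.0, 254.0]), ([220, 335, 42, 40, 228], [243.0, 363.0])]
[([166, 190, 28, 39, 764], [179.0, 212.0]), ([170, 225, 27, 14, 104], [185.0, 234.0]), ([174, 236, 25, 12, 78], [188.0, 243.0])]
[([256, 256, 14, 7, 60], [263.0, 260.0]), ([420, 282, 32, 30, 669], [434.0, 297.0])]
[([0, 119, 8, 25, 66], [3.0, 131.0]), ([451, 236, 43, 35, 945], [473.0, 253.0])]
[(216, 385.5), (221, 385.0), (226, 385.5), (231, 385.5), (236, 385.3)]
[[237.0, 225.0], [232.0, 198.0], [228.0, 173.0], [424.0, 299.0], [433.0, 297.0], [441.0, 295.0]]
[[187.0, 243.0], [180.0, 216.0], [173.0, 191.0], [465.0, 259.0], [476.0, 253.0], [487.0, 248.0]]
```

View pics/fin.png

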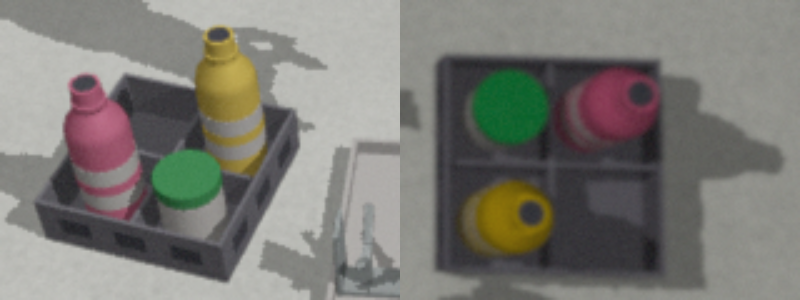

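Pink (≈(88,145)) and yellow (≈(230,100)) stand upright in their own cells, and the jar is undisturbed. Hand in.

```bash
python3 -c "
from station import r
print(r.hand_in())"
```

```text
the job is handed in; nothing more can be done
None
```

I rinsed the pink bottle, then the yellow, squeezing the trigger for about four seconds each; both now stand upright in their own crate cells, and the job is handed in (no blue bottle was there; the hand-in returned no verdict).

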